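Change the cracked eye shield on the bench grinder

TASK

The yellowed, cracked eye shield (yellow tabs) on the bench grinder is finished: pinch the two tabs of its sprung hinge pins together, lift it off and put it in the blue scrap tub. Then take the new shield from the wooden stand by its tabs, drop it into the same hinge and let go, so that both pins spring fully home in their lugs and it hangs there. Leave the other shield on the grinder and everything else on the bench where they are.

Things in the scene. Friction and masses are not known exactly. Their poses are not given: they have to be found in the camera images.
- old_shield: Worn-out eye shield hung over one grinder wheel: yellow tabs, grey barrel and frame, cracked yellowed window. All three shields are built alike: window 104 mm wide under a hinge barrel 132 mm long, 16 mm thick; lower edge 95 mm below the barrel's axis; 0.2 kg. Origin: middle of the barrel; y along it, z up, window hangs to -z
- old_tabs (a point): Grip point of the old shield: midway between its two flat upright finger tabs, 34 mm above the barrel's axis. Each tab is 6 mm thick, 22 mm wide (x), reaches from 8 to 52 mm above the axis; outer faces 56 mm apart along y at rest, 32 mm when pinched to their stops (5 N rising to 8 N per tab). Axes as the shield
- old_mid (a point): Middle of the old shield, half-way up: 21 mm below its barrel's axis, 74 mm above its lower edge
- new_shield: New shield: same sizes, red tabs, black barrel and frame, clear window. It stands upright on its lower edge in a wooden stand (base 100 x 150 x 14 mm; dowels 50 mm high in front of and behind the window, about 1 mm play). Origin: middle of its barrel, y along it, z up. May be hung either way round
- new_tabs (a point): Grip point of the new shield: midway between its tabs, 34 mm above the barrel's axis (tabs as on the old one). Axes as the shield
- new_hinge (a point): Middle of the new shield's barrel, on the hinge axis; y along the barrel, z up
- new_pin_left (a joint): Sprung steel pin, 8 mm thick, round-ended, in the +y end of the new shield's barrel: 0 = sprung fully out (11 mm beyond the barrel end), 0.012 m = drawn fully in. Each pin carries one tab: pinching the tabs together draws both pins in, letting go lets them spring out; pinched hard, the whole shield is carried by its tabs
- new_pin_right (a joint): The same sprung pin in the -y end: 0 = fully out, 0.012 m = drawn fully in
- fix_hinge (a point): Sound shield that stays, hanging over the other wheel: same look as the new one (red tabs); the point is the middle of its barrel
- left_seat (a point): Hinge bracket of the grinder's left (+y) wheel: where the middle of a hung shield's barrel lies, 270 mm above the bench; y along the hinge, x towards the wheel. Upright steel lugs (inner faces 137 mm apart, 9 mm thick, flared lips up to 31 mm above the axis) have 11.5 mm pin holes; inside each, an open-topped V seat (lips 15 mm front and back) catches the barrel end at hole height
- right_seat (a point): The same bracket of the right (-y) wheel. With pins drawn in, a shield lifts straight up out of the seats (clear of the lips after 40 mm) and drops straight down into them; hung, it swings freely. Blue-grey twin-wheel bench grinder, fixed, facing the robot: 200 mm wheels 35 mm behind the hinge lines, guards up to 255 mm high, tool rests 120 mm below the hinge lines
- tub_floor (a point): Open blue scrap tub, fixed: 190 (x) x 230 (y) x 75 mm high outside, walls 5 mm; the point is the middle of its inner floor, z up. A worn black disc 3 mm thick lies flat in it
- gouge: turning gouge, wooden handle and steel blade, 300 mm long, lying on the bench; origin under its middle
- cup: turned pale-wood cup, 76 mm across, 75 mm high, standing; origin under its middle
- stool_leg: turned pale-wood stool leg, 280 mm long, 42 mm thick, lying; origin under its middle
- wax: wax tin, 84 mm across, 55 mm high, standing; origin under its middle
- mallet: wooden mallet lying on the bench, head 84 mm across and 100 mm long; origin under the head
- mug: blue mug, 80 mm across, 90 mm high; origin under its middle
Not all that is in view belongs to the job. There is more than one size of the old_shield; the one meant has the size given above. What is shaped like the new_shield but turquoise is not meant.

How it is judged:
By the outcome, as a careful person would: the job done as asked, in the order asked, and still so for the second after the job is handed in, with the robot touching nothing.
It also fails if it takes over 70 s, if anything falls off the work surface, if the arm or the gripper's body presses on something with over 40 N, if the wrist force passes 120 N, or if a joint passes its speed limit or range.

ROBOT

A 7-joint arm with a two-finger parallel gripper is mounted at the origin on the work surface. World frame = base frame: x ahead of the robot, y to its left, z up, the work surface at z = 0. Lengths are in m, angles in rad, forces in N, time in s.
With the tool pointing down it reaches from about 0.425 to 0.875 m from the base axis. Payload 8.4 kg.
Tool frame: the origin (TCP) lies at the very end of the fingers, on their centre line; the grasp point (between the pads) lies 19 mm behind it; z points along the fingers, x is the direction in which the jaws open and shut, and the axes are right-handed (so a half turn about z gives the same grasp; the last joint's range is limited). The gripper opens to 85 mm and grips with 20 to 120 N. Pads are 22 mm wide; open, the fingers measure 114 mm over their backs; the gripper's body (76 mm by 85 mm) begins 54 mm behind the grasp point. The pads swing forward as they close: fully open they stand 13 mm farther back than shut.
Start: joints at [-1.382, 0.333, 0.04, 1.465, -0.013, 1.343, -0.059], TCP at [0.185, 0.623, 0.231] pointing down, gripper open.
Joint ranges: [-2.58, 2.58], [-0.38, 2.09], [-1.3, 1.39], [0.25, 2.4], [-1.5, 4.64], [0.08, 2.09], [-2.65, 2.65]. Speed limits (rad/s): [2.22, 2.22, 2.79, 2.79, 3.14, 3.14, 3.14].

INTERFACE

Orientations are given as a unit quaternion [w, x, y, z].
In Python, from cell import status, imaging, env, spotter gives the robot as it stands.
- The arm moves only by the tool step_arm, never from a script. Its argument "steps" is a list of rows, each a list of 3 entries, a list of its own where there are three numbers: the shift along the tool's x, y, z in m, then the turn about the tool's z in degrees, then the finger opening in m, from 0 to 0.0854. In form: [[[dx, dy, dz], turn, fingers], ...]. A call has 1 to 8 rows; each row is the pose to reach, as a shift and turn from the pose measured when the call began, along the tool's axes at that moment; what a row does not reach only later rows make up. A row lasts 1/12 s, in which the tool goes at most 41.7 mm and 7.16 degrees, less where a joint would pass 70% of its speed; a pose out of reach is approached as far as the arm can. A call with a gripper value outside its range is refused whole. The fingers move at their own pace and stop on an object; "newtons" is the grip in N (left out, the last holds). Time passes only in rows, so rows that repeat a pose let the fingers close. It gives the time, the measured TCP pose, the force and the opening at its end, in the units of the state.
- status.get_state(): the state, without advancing time (a new reading comes with each control period).
- imaging.get_image(name): name is "scene" or "top"; returns a dict with "pixels" (384x512x3 uint8, blue, green, red), "range_z" (384x512 float32, m along the optical axis (not along the pixel's ray), 0 where there is no reading), "mtx" (3x3 intrinsics, pixels), "R" (3x3) and "t" (3): a world point X has camera coordinates R X + t. Camera axes: x right, y down, z forward; pixel columns grow to the right and rows downward; lengths in m; the calibration is good to about 2 mm. A picture is of the moment at which its call begins.
- env.close_job(): hands the job in, once; it reports no verdict.
Trained networks look in the newest picture that a camera, given by its name, has taken for a name from the list of things; names that differ only in an ending like _2 or _b are one class to them, and where a whole thing is asked for, a point or a joint stands for the part that bears it (a point fixed in the world has none). Each returns a list of dicts, best first, with "p" (0 to 1); they miss things now and then, are a little off and sometimes report something else, mostly with a low value. They report only what shows in the picture. A call takes as long as a camera call. They do not tell look-alikes from the thing itself.
- spotter.boxes_of(name, camera): "xy" ([column, row] in pixels, amid what is visible of it).
The state is a dict: "clock": time; "joint_positions": joint angles; "joint_velocities": joint speeds; "joint_efforts": joint torques, N m; "position": TCP position; "tcp_rot": TCP orientation; "contact_force": force on the tool from outside, world axes, zero at the start; "wrist_torque": the same for the moment, N m; "width": finger opening in m.
Only numpy, scipy, OpenCV 4.12 (cv2) and the standard library are available. Lean on these libraries where they do the work, as an engineer would, in place of code of your own. Each camera call takes 0.05 s, during which the arm holds its last target.

## Working session

There is one attempt and no reset: what is moved stays moved. The work goes in short steps, Python scripts to look and compute and a tool call to move; the robot and the scene stay as the last step left them, time stands still between calls to the robot, and variables do not carry over. Pictures are saved under pics/ and viewed, and the job is handed in when it is done.

Besides the shell and the picture viewer there is one more tool, called after ">>>" by a JSON object that holds its "name" and its "arguments". step_arm: Moves the arm, as the interface text tells. Its arguments: {"type":"object","properties":{"steps":{"type":"array","items":{"type":"array"}},"newtons":{"type":"number"}},"required":["steps"]}

```bash
mkdir -p pics; cat > h.py <<'E'
import numpy as np, cv2
from cell import status, imaging, env, spotter
def grab(n,fn=None):
    d=imaging.get_image(n)
    if fn: cv2.imwrite('pics/'+fn,d['pixels'])
    return d
def pt(d,u,v,z=None):
    z=d['range_z'][int(round(v)),int(round(u))] if z is None else z
    K=d['mtx']; c=np.array([(u-K[0,2])/K[0,0]*z,(v-K[1,2])/K[1,1]*z,z])
    return d['R'].T@(c-d['t'])
def cloud(d):
    K=d['mtx']; z=d['range_z']; v,u=np.mgrid[:384,:512]
    c=np.stack([(u-K[0,2])/K[0,0]*z,(v-K[1,2])/K[1,1]*z,z],-1)
    P=(c-d['t'])@d['R']; P[z==0]=np.nan
    return P
def proj(d,X):
    c=d['R']@np.array(X)+d['t']; p=d['mtx']@c; return p[:2]/p[2]
E
python3 - <<'E'
from h import *
np.set_printoptions(precision=4,suppress=True)
for n in ['scene','top']:
    d=grab(n,n+'0.png'); print(n,d['R'].tolist(),d['t'],d['mtx'][0,0])
    np.savez(n+'0.npz',**d)
    for o in ['old_shield','new_shield','tub_floor','fix_hinge','old_tabs','new_tabs','left_seat','right_seat','gouge','cup','stool_leg','wax','mallet','mug']:
        try: r=spotter.boxes_of(o,n)
        except Exception as e: print(o,e); continue
        print(o,[(round(q['p'],2),np.round(q['xy'],0).tolist(),pt(d,*q['xy']).round(3).tolist()) for q in r[:5]])
s=status.get_state(); print(s)
E
```

```text
scene [[0.15198787493416996, 0.9882657673001298, 0.015180877961464629], [0.7646333712850183, -0.10783473604388939, -0.6353797897475588], [-0.6262870694739775, 0.1081778299145923, -0.7720505577516715]] [-0.0472 -0.2132  1.848 ] 392.08318562728306
old_shield [(0.9, [330.0, 212.0], [0.614, 0.197, 0.275]), (0.85, [299.0, 224.0], [0.466, 0.155, 0.007]), (0.49, [342.0, 195.0], [0.403, 0.339, 0.08])]
new_shield [(0.93, [341.0, 195.0], [0.394, 0.339, 0.071]), (0.59, [340.0, 166.0], [0.211, 0.394, 0.043]), (0.16, [154.0, 273.0], [0.603, -0.414, 0.005])]
tub_floor [(0.62, [176.0, 224.0], [0.401, -0.33, 0.008]), (0.38, [299.0, 273.0], [0.782, 0.06, 0.212])]
fix_hinge [(0.68, [236.0, 220.0], [0.594, -0.109, 0.262])]
old_tabs [(0.83, [300.0, 218.0], [0.471, 0.154, 0.049]), (0.79, [333.0, 214.0], [0.611, 0.209, 0.258])]
new_tabs [(0.91, [342.0, 162.0], [0.207, 0.4, 0.06]), (0.59, [342.0, 192.0], [0.397, 0.337, 0.093])]
left_seat [(0.74, [296.0, 271.0], [0.775, 0.054, 0.21])]
right_seat [(0.68, [296.0, 276.0], [0.786, 0.051, 0.198])]
gouge [(0.72, [266.0, 215.0], [0.416, 0.029, 0.021]), (0.66, [341
[... 1599 characters left out ...]
])]
wax [(0.57, [143.0, 140.0], [0.632, 0.363, 0.051])]
mallet [(0.83, [401.0, 144.0], [0.602, -0.512, 0.081])]
mug [(0.71, [363.0, 138.0], [0.642, -0.403, 0.007])]
{'clock': 1.5, 'joint_positions': array([-1.3822,  0.3332,  0.0399,  1.4654, -0.0134,  1.3433, -0.0585]), 'joint_velocities': array([ 0.0011, -0.0009, -0.0007, -0.0002, -0.0016,  0.0017,  0.0011]), 'joint_efforts': array([  0.0002, -65.8294,   1.3631, -40.582 ,   0.0166,   0.0028,
         0.    ]), 'position': array([0.1845, 0.6232, 0.2313]), 'tcp_rot': array([ 0.    ,  0.8012,  0.5984, -0.    ]), 'contact_force': array([-0.285 , -1.3903, -0.9323]), 'wrist_torque': array([-0.0127,  0.0369, -0.0225]), 'width': 0.0856947343529529}
```

```bash
python3 - <<'E'
from h import *
for n,b in [('scene',(90,140,440,320)),('top',(70,80,440,290))]:
    d=np.load(n+'0.npz'); p=d['pixels'][b[1]:b[3],b[0]:b[2]]
    cv2.imwrite(f'pics/{n}_z.png',cv2.resize(p,None,fx=2.15,fy=2.15,interpolation=3))
E
```

```text
(no output)
```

View pics/scene_z.png

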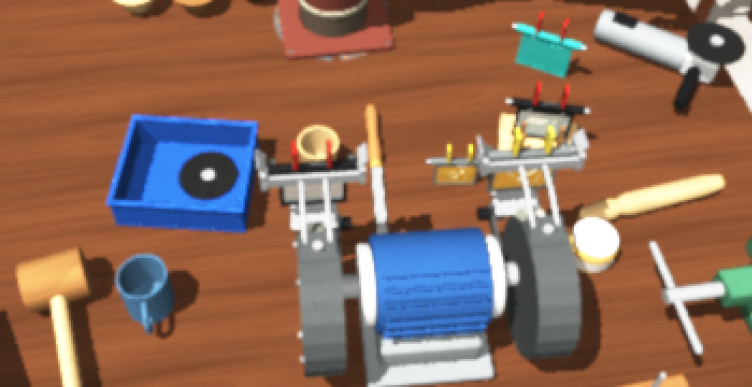

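View pics/top_z.png

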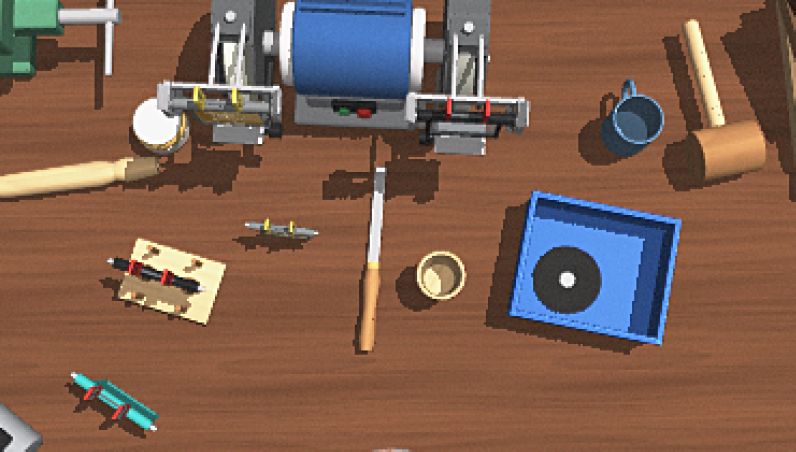

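View pics/scene0.png

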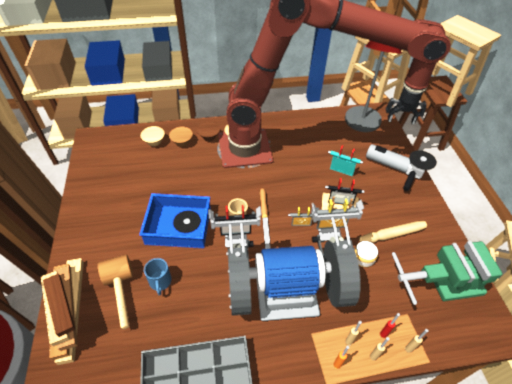

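Candidates for the old shield are the one hung on the left wheel (scene 330,212 / top 173,132) and a smaller yellow-tab one on the bench (scene 300,220 / top 200,189). I choose the hung one.

Candidates for the new shield are the black one in the wooden stand (scene 341,192 / top 145,207), the turquoise decoy (340,166 / 126,263) and the fixed red-tab one on the right wheel (236,220 / 286,135). I choose the one in the stand. Next is a close crop and measurement.

```bash
python3 - <<'E'
from h import *
np.set_printoptions(precision=4,suppress=True,linewidth=150)
ims=[]
for n,b in [('top',(125,100,225,240)),('scene',(280,170,380,260))]:
    d=np.load(n+'0.npz'); p=d['pixels'][b[1]:b[3],b[0]:b[2]]
    cv2.imwrite(f'pics/{n}_c.png',cv2.resize(p,None,fx=4.2 if n=='top' else 6,fy=4.2 if n=='top' else 6,interpolation=0))
for n in ['top','scene']:
    d=np.load(n+'0.npz'); P=cloud(d); hsv=cv2.cvtColor(d['pixels'],cv2.COLOR_BGR2HSV)
    H,S,V=[hsv[...,i].astype(int) for i in range(3)]
    for nm,m in [('yel',(H>22)&(H<34)&(S>150)&(V>110)),('red',((H<6)|(H>174))&(S>150)&(V>80))]:
        k,l,st,c=cv2.connectedComponentsWithStats(m.astype(np.uint8),connectivity=8)
        for i in range(1,k):
            if st[i,4]<4: continue
            q=P[l==i]
            if np.nanmedian(q[:,2])>0.4 or np.nanmedian(q[:,0])<0.1 or np.nanmedian(q[:,0])>.7: continue
            print(n,nm,st[i],c[i].round(1),np.nanmedian(q,0),np.nanmax(q[:,2]))
E
```

```text
top yel [160 125   5   6  11] [163.  127.8] [0.6011 0.24   0.2904] 0.32037968566349423
top yel [178 128   4   4   6] [179.8 129.3] [0.597  0.1908 0.3035] 0.3238100718117507
top yel [193 183   2   4   5] [193.2 184.6] [0.4681 0.1814 0.1067] 0.11032719155937666
top red [491  91  21  72 640] [505. 128.] [ 0.6975 -0.9624 -0.0865] -0.016889206485661626
top red [278 126   2   7  14] [278.5 129. ] [ 0.59   -0.0868  0.3208] 0.3260267432467871
top red [295 127   3  10  18] [296.3 131.1] [ 0.5838 -0.1363  0.3187] 0.32414207901448117
top red [236 131   6   3  17] [238.6 131.9] [0.6543 0.0326 0.0678] 0.07342634884277431
top red [494 130   3   6   8] [495.4 132.5] [ 0.6972 -0.9597 -0.1392] -0.13198669653917444
top red [129 201   7   7  25] [131.8 204.1] [0.4047 0.3655 0.1522] 0.16460257148114205
top red [144 205   7   8  28] [147. 209.] [0.3874 0.3182 0.1554] 0.16644233409496734
top red [109 260   9   6  21] [112. 262.] [0.2261 0.4247 0.144 ] 0.1479128590964741
top red [113 263   3   3   5] [114. 264.] [0.2188 0.4285 0.1103] 0.12498160848084355
top red [122 269   6   6  15] [124.1 271.4] [0.1952 
[... 307 characters left out ...]
98 207   2   7  13] [298.5 209.9] [0.4344 0.1546 0.0484] 0.1084257450907557
scene yel [308 207   2   7  12] [308.4 209.6] [0.4348 0.1953 0.0492] 0.10692424900589434
scene red [339 145   4   9  17] [340.8 148.9] [0.198  0.3824 0.1311] 0.14889464713869777
scene red [351 149   4   8  17] [352.2 152.4] [0.225 0.424 0.135] 0.14939630314720392
scene red [337 178   5  11  29] [339.4 182.9] [0.3914 0.3161 0.1327] 0.16508528237149003
scene red [351 179   4  12  30] [352.4 184.7] [0.4085 0.363  0.137 ] 0.1649975358371866
scene red [225 206   4  13  30] [226.5 212.5] [ 0.597  -0.1381  0.3096] 0.32320746801250155
scene red [242 206   3  12  18] [242.6 212.5] [ 0.601  -0.0878  0.3042] 0.32368712904118135
```

View pics/top_c.png

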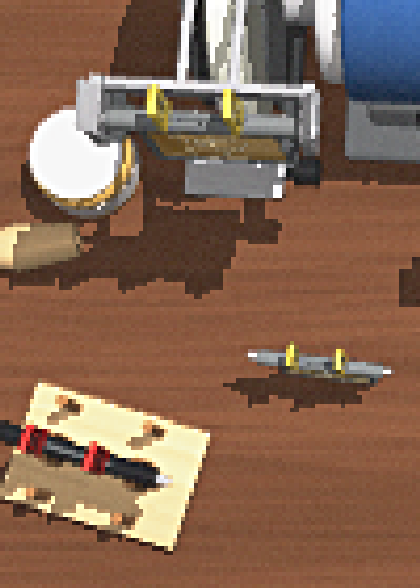

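View pics/scene_c.png

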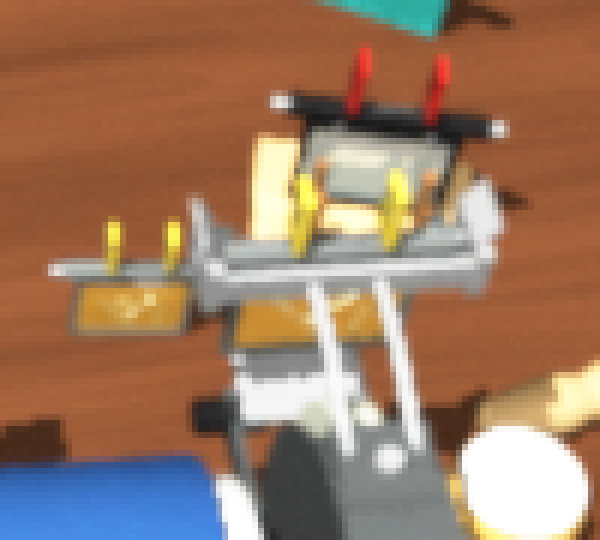

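```bash
cat > fit.py <<'E'
from h import *
from scipy.optimize import minimize
SS=8
def soft(d,kind):
    p=d['pixels'].astype(float); B,G,R=p[...,0],p[...,1],p[...,2]
    mx=p.max(-1)+1
    if kind=='yel': s=(np.minimum(R,G)-B)/mx*np.clip(G/(R+1)*1.0,0,1); return np.clip((s-0.45)/0.25,0,1)
    s=(R-np.maximum(G,B))/mx; return np.clip((s-0.5)/0.25,0,1)
def boxc(y0,y1,z0,z1,hx):
    return np.array([[a,b,c] for a in(-hx,hx) for b in(y0,y1) for c in(z0,z1)])
def render(d,pose,z0,win,gap=.028,lo=.008):
    x,y,yaw=pose; c,s=np.cos(yaw),np.sin(yaw)
    Rm=np.array([[c,-s,0],[s,c,0],[0,0,1]])
    u0,v0,u1,v1=win; im=np.zeros(((v1-v0)*SS,(u1-u0)*SS),np.uint8)
    for sg in(-1,1):
        C=boxc(*sorted([sg*gap,sg*(gap-.006)]),lo,.052,.011)@Rm.T+[x,y,z0]
        q=np.array([proj(d,X) for X in C])
        h=cv2.convexHull((((q-[u0,v0]+.5)*SS)).astype(np.float32)).round().astype(np.int32)
        cv2.fillConvexPoly(im,h,255)
    return cv2.resize(im,(u1-u0,v1-v0),interpolation=cv2.INTER_AREA)/255.
def fit(ds,kind,p0,z0,lo=.008,gap=.028):
    T=[]
    for d in ds:
        c=proj(d,[p0[0],p0[1],z0+.03]).astype(int); w=(c[0]-22,c[1]-18,c[0]+22,c[1]+18)
        T.append((d,w,soft(d,kind)[w[1]:w[3],w[0]:w[2]]))
    f=lambda p:sum(((render(d,p,z0,w,gap,lo)-t)**2).sum() for d,w,t in T)
    best=None
    for dy in(-.1,0,.1):
        sx=np.array(p0)+[0,0,dy]
        sim=np.array([sx,sx+[.008,0,0],sx+[0,.008,0],sx+[0,0,.12]])
        r=minimize(f,sx,method='Nelder-Mead',options=dict(initial_simplex=sim,xatol=1e-4,fatol=1e-3))
        if best is None or r.fun<best.fun: best=r
    return best.x,best.fun
E
cat > m1.py <<'E'
from fit import *
np.set_printoptions(precision=4,suppress=True)
D={n:np.load(n+'0.npz') for n in('top','scene')}
D={n:{k:v[k] for k in v} for n,v in D.items()}
zn=.109+.005
for nm,k,p0,z0 in [('old','yel',(.605,.215,0.1),.27),('fix','red',(.592,-.112,.1),.27),('new','red',(.397,.34,-.35),.112)]:
    for cams in(['top'],['scene'],['top','scene']):
        print(nm,cams,*fit([D[c] for c in cams],k,p0,z0,lo=.014))
E
python3 m1.py
```

```text
old ['top'] [0.5887 0.2125 0.6432] 45.4500807876571
old ['scene'] [ 0.6074  0.2177 -0.4843] 31.49450068750766
old ['top', 'scene'] [ 0.6116  0.2174 -0.2422] 123.8269332474684
fix ['top'] [ 0.5891 -0.1119 -0.1526] 12.077802302563343
fix ['scene'] [ 0.5918 -0.1132 -0.055 ] 11.215121375868726
fix ['top', 'scene'] [ 0.5902 -0.112  -0.1177] 26.31499177048898
new ['top'] [ 0.3968  0.3417 -0.3044] 22.238300674588743
new ['scene'] [ 0.4014  0.3403 -0.3568] 1.274177530195728
new ['top', 'scene'] [ 0.3978  0.3416 -0.3372] 26.202466500628816
```

```bash
cat > m2.py <<'E'
from fit import *
import fit as F, sys
np.set_printoptions(precision=4,suppress=True)
s0=F.soft
def softz(zmin):
    def f(d,k):
        P=cloud(d); z=np.nan_to_num(P[...,2],nan=1); z=cv2.dilate(z.astype(np.float32),np.ones((3,3)))
        return s0(d,k)*(z>zmin)
    return f
if __name__=='__main__':
    D={n:np.load(n+'0.npz') for n in('top','scene')}
    D={n:{k:v[k] for k in v} for n,v in D.items()}
    for nm,k,p0,z0 in [('old','yel',(.605,.215,-.05),.27),('fix','red',(.592,-.112,-.05),.27),('new','red',(.397,.34,-.35),.112)]:
        F.soft=softz(z0+.012)
        for cams in(['top'],['scene'],['top','scene']):
            print(nm,cams,*fit([D[c] for c in cams],k,p0,z0,lo=.016))
        for n,d in D.items():
            P=cloud(d); m=(s0(d,k)>.6); q=P[m]; q=q[(abs(q[:,:2]-np.array(p0[:2])).max(1)<.06)&(q[:,2]>z0+.02)]
            s=np.where(q[:,1]>p0[1],1,-1); print(n,len(q),q[s>0].mean(0),q[s<0].mean(0),np.sort(q[:,2])[-4:])
    # rod/line: lugs
    d=D['top']; P=cloud(d)
    for yc in (.215,-.112):
        q=P.reshape(-1,3); q=q[(q[:,2]>.255)&(q[:,2]<.33)&(abs(q[:,1]-yc)<.12)&(q[:,0]>.54)&(q[:,0]<.68)]
        print(len(q),q.min(0),q.max(0))
E
python3 m2.py
```

```text
old ['top'] [0.5918 0.2145 0.6608] 44.53707921144949
old ['scene'] [ 0.6115  0.2163 -0.5017] 30.22710489618047
old ['top', 'scene'] [ 0.6103  0.2175 -0.1664] 118.5446954807233
top 0 [nan nan nan] [nan nan nan] []
scene 1 [nan nan nan] [0.6174 0.19   0.3212] [0.3212]
fix ['top'] [ 0.5894 -0.1118 -0.1276] 11.89945610666172
fix ['scene'] [ 0.5926 -0.1133 -0.0656] 10.877809304766016
fix ['top', 'scene'] [ 0.5904 -0.1121 -0.1118] 26.385667634672252
top 27 [ 0.5875 -0.0858  0.3146] [ 0.5838 -0.1361  0.3149] [0.3233 0.3238 0.3246 0.3247]
scene 24 [ 0.6016 -0.088   0.3013] [ 0.5945 -0.1382  0.3118] [0.3209 0.3213 0.322  0.3232]
new ['top'] [ 0.3964  0.3413 -0.3217] 22.00701189719854
new ['scene'] [ 0.4021  0.34   -0.356 ] 1.491901383391789
new ['top', 'scene'] [ 0.3978  0.3413 -0.3254] 27.661077803151468
top 32 [0.4054 0.3645 0.1517] [0.388  0.3179 0.1548] [0.1634 0.1642 0.1646 0.1664]
scene 28 [0.4106 0.3624 0.1524] [0.3957 0.3147 0.1518] [0.1627 0.1635 0.165  0.1651]
774 [0.5872 0.135  0.2553] [0.6787 0.2973 0.3238]
777 [ 0.5672 -0.1921  0.2556] [ 0.6798 -0.0325  0.326 ]m2.py:19: RuntimeWarning: Mean of empty slice.
  s=np.where(q[:,1]>p0[1],1,-1); print(n,len(q),q[s>0].mean(0),q[s<0].mean(0),np.sort(q[:,2])[-4:])
  ret = um.true_divide(
```

```bash
python3 - <<'E'
import numpy as np
d=np.load('top0.npz')['pixels']; print(d[122:137,158:168].tolist().__str__()[:0])
for v in range(121,137): print(v,[tuple(d[v,u]) .__repr__().replace('np.uint8','') for u in range(159,168)])
E
sed -i "s/s=(np.minimum(R,G)-B).*return/s=(G-B)\/mx; return/; s/(s-0.45)\/0.25/(s-0.25)\/0.3/" fit.py; grep -n "yel" fit.py; python3 m2.py 2>/dev/null
```

```text
121 ['((62), (60), (63))', '((66), (200), (230))', '((118), (255), (255))', '((44), (158), (191))', '((38), (88), (101))', '((53), (43), (45))', '((58), (55), (55))', '((103), (103), (99))', '((98), (97), (96))']
122 ['((63), (60), (69))', '((82), (219), (245))', '((132), (255), (255))', '((64), (115), (134))', '((56), (134), (150))', '((74), (62), (63))', '((75), (66), (70))', '((71), (70), (73))', '((71), (67), (67))']
123 ['((36), (54), (80))', '((82), (233), (255))', '((138), (255), (255))', '((41), (90), (105))', '((61), (129), (146))', '((74), (111), (129))', '((27), (43), (72))', '((35), (46), (69))', '((45), (58), (80))']
124 ['((31), (68), (94))', '((119), (255), (255))', '((139), (255), (255))', '((38), (83), (95))', '((80), (95), (98))', '((83), (165), (183))', '((38), (95), (122))', '((38), (46), (72))', '((35), (48), (75))']
125 ['((60), (80), (96))', '((125), (255), (255))', '((140), (255), (255))', '((39), (103), (123))', '((41), (72), (81))', '((57), (135), (150))', '((50), (103), (126))', '((40), (43), (66))', '((47), (57), (78))']
126 ['((171), (168), (171))', '((11
[... 2831 characters left out ...]

fix ['top', 'scene'] [ 0.5904 -0.1121 -0.1118] 26.385667634672252
top 27 [ 0.5875 -0.0858  0.3146] [ 0.5838 -0.1361  0.3149] [0.3233 0.3238 0.3246 0.3247]
scene 24 [ 0.6016 -0.088   0.3013] [ 0.5945 -0.1382  0.3118] [0.3209 0.3213 0.322  0.3232]
new ['top'] [ 0.3964  0.3413 -0.3217] 22.00701189719854
new ['scene'] [ 0.4021  0.34   -0.356 ] 1.491901383391789
new ['top', 'scene'] [ 0.3978  0.3413 -0.3254] 27.661077803151468
top 32 [0.4054 0.3645 0.1517] [0.388  0.3179 0.1548] [0.1634 0.1642 0.1646 0.1664]
scene 28 [0.4106 0.3624 0.1524] [0.3957 0.3147 0.1518] [0.1627 0.1635 0.165  0.1651]
774 [0.5872 0.135  0.2553] [0.6787 0.2973 0.3238]
777 [ 0.5672 -0.1921  0.2556] [ 0.6798 -0.0325  0.326 ]
```

```bash
cat > go.py <<'E'
from h import *
def go(x,y,z,az):
    s=status.get_state(); w,a,b,c=s['tcp_rot']
    from scipy.spatial.transform import Rotation as R
    M=R.from_quat([a,b,c,w]).as_matrix()
    d=M.T@(np.array([x,y,z])-s['position']); cur=np.degrees(np.arctan2(M[1,0],M[0,0]))
    t=cur-az; t=(t+90)%180-90
    print('clk %.2f pos'%s['clock'],s['position'].round(4),'az %.1f'%cur,'w %.4f'%s['width'],'F',s['contact_force'].round(1),'| shift mm',(d*1000).round(1),'turn %.1f'%t,'rows %.1f'%(np.linalg.norm(d)/.0417),'tilt',M[:,2].round(3))
if __name__=='__main__':
    import sys; go(*map(float,sys.argv[1:5]))
E
python3 go.py .6095 .2167 .40 86.7;python3 - <<'E'
from h import *
d=grab('top','c1.png')
E
```

```text
clk 1.50 pos [0.1845 0.6232 0.2313] az 73.5 w 0.0857 F [-0.3 -1.4 -0.9] | shift mm [-269.2  522.9 -168.7] turn -13.2 rows 14.7 tilt [-0. -0. -1.]
```

>>> {"name": "step_arm", "arguments": {"steps": [[[0,0,-0.04],0,0.0854],[[-0.02,0.03,-0.06],-4,0.0854],[[-0.04,0.06,-0.08],-8,0.0854],[[-0.06,0.09,-0.1],-13.2,0.0854],[[-0.08,0.125,-0.11],-13.2,0.0854],[[-0.1,0.16,-0.12],-13.2,0.0854],[[-0.12,0.195,-0.13],-13.2,0.0854],[[-0.14,0.23,-0.14],-13.2,0.0854]]}}

```text
clock: 2.22
position: [0.3663, 0.422, 0.3722]
tcp_rot: [-0.0, 0.727, 0.687, 0.0]
contact_force: [0.4, 1.4, 1.0]
width: 0.0853
```

```bash
python3 go.py .6095 .2167 .40 86.7
```

```text
clk 2.22 pos [0.3663 0.422  0.3722] az 86.7 w 0.0853 F [0.4 1.4 1. ] | shift mm [-191.   254.5  -27.9] turn 0.0 rows 7.7 tilt [ 0.     0.001 -1.   ]
```

>>> {"name": "step_arm", "arguments": {"steps": [[[-0.024,0.032,-0.02],0,0.0854],[[-0.048,0.064,-0.028],0,0.0854],[[-0.072,0.096,-0.028],0,0.0854],[[-0.096,0.128,-0.028],0,0.0854],[[-0.12,0.16,-0.028],0,0.0854],[[-0.144,0.192,-0.028],0,0.0854],[[-0.168,0.224,-0.028],0,0.0854],[[-0.191,0.2545,-0.028],0,0.0854]]}}

```text
clock: 2.88
position: [0.6108, 0.215, 0.4003]
tcp_rot: [0.0, 0.727, 0.687, 0.001]
contact_force: [-0.1, 0.4, -0.7]
width: 0.0852
```

```bash
python3 go.py .6095 .2167 .285 86.7
```

```text
clk 2.88 pos [0.6108 0.215  0.4003] az 86.7 w 0.0852 F [-0.1  0.4 -0.7] | shift mm [  1.6  -1.5 115.3] turn 0.0 rows 2.8 tilt [ 0.001  0.001 -1.   ]
```

>>> {"name": "step_arm", "arguments": {"steps": [[[0.0016,-0.0015,0.03],0,0.0854],[[0.0016,-0.0015,0.06],0,0.0854],[[0.0016,-0.0015,0.06],0,0.0854]]}}

```text
clock: 3.13
position: [0.608, 0.2155, 0.3341]
tcp_rot: [-0.001, 0.728, 0.686, -0.004]
contact_force: [-1.0, 1.3, -1.4]
width: 0.0857
```

```bash
python3 go.py .6095 .2167 .285 86.7; python3 - <<'E'
from h import *
ims=[]
for n,b in [('top',(135,90,225,160)),('scene',(290,160,380,230))]:
    d=grab(n); ims.append(cv2.resize(d['pixels'][b[1]:b[3],b[0]:b[2]],None,fx=6,fy=6,interpolation=3)[:, :])
cv2.imwrite('pics/a1.png',cv2.resize(np.hstack(ims),None,fx=.72,fy=.72))
E
```

```text
clk 3.13 pos [0.608  0.2155 0.3341] az 86.6 w 0.0857 F [-1.   1.3 -1.4] | shift mm [ 1.5  1.8 49.1] turn -0.1 rows 1.2 tilt [-0.007 -0.003 -1.   ]
```

View pics/a1.png

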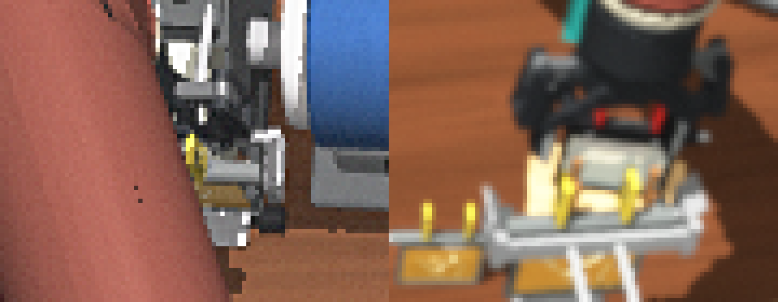

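The scene view shows the open fingers (about col 535 and 685 in the crop) straddling the yellow tabs (567 and 630). The arm hides most of the top view. I'll go down and pinch.

>>> {"name": "step_arm", "arguments": {"steps": [[[0.0015,0.001,0.02],0,0.0854],[[0.0015,0.0015,0.035],0,0.0854],[[0.0015,0.0015,0.046],0,0.0854],[[0.0015,0.0015,0.049],0,0.0854],[[0.0015,0.0015,0.049],0,0.0854]]}}

```text
clock: 3.65
position: [0.6103, 0.2189, 0.2919]
tcp_rot: [-0.0, 0.727, 0.687, -0.0]
contact_force: [-0.6, -0.2, 0.1]
width: 0.0856
```

```bash
python3 go.py .6095 .2167 .285 86.7
```

```text
clk 3.65 pos [0.6103 0.2189 0.2919] az 86.8 w 0.0856 F [-0.6 -0.2  0.1] | shift mm [-2.3 -0.6  6.9] turn 0.1 rows 0.2 tilt [-0.001  0.001 -1.   ]
```

>>> {"name": "step_arm", "arguments": {"steps": [[[-0.0023,-0.0006,0.005],0,0.0854],[[-0.0023,-0.0006,0.005],0,0.0854],[[-0.0023,-0.0006,0.005],0,0.0854]]}}

```text
clock: 3.9
position: [0.6098, 0.2165, 0.2877]
tcp_rot: [-0.0, 0.727, 0.687, 0.0]
contact_force: [0.3, 0.3, -0.2]
width: 0.0852
```

```bash
python3 go.py .6095 .2167 .285 86.7;python3 go.py .6095 .2167 .285 86.7
```

```text
clk 3.90 pos [0.6098 0.2165 0.2877] az 86.8 w 0.0852 F [ 0.3  0.3 -0.2] | shift mm [ 0.2 -0.3  2.7] turn 0.1 rows 0.1 tilt [ 0.     0.001 -1.   ]
clk 3.90 pos [0.6098 0.2165 0.2877] az 86.8 w 0.0852 F [ 0.3  0.3 -0.2] | shift mm [ 0.2 -0.3  2.7] turn 0.1 rows 0.1 tilt [ 0.     0.001 -1.   ]
```

>>> {"name": "step_arm", "arguments": {"steps": [[[0,0,0.001],0,0.056],[[0,0,0.001],0,0.045],[[0,0,0.001],0,0.03],[[0,0,0.001],0,0.02],[[0,0,0.001],0,0.02],[[0,0,0.001],0,0.02]], "newtons": 50}}

```text
clock: 4.4
position: [0.6104, 0.2168, 0.2893]
tcp_rot: [0.0, 0.727, 0.687, 0.002]
contact_force: [-2.7, -0.0, 12.2]
width: 0.0295
```

```bash
python3 go.py .6095 .2167 .285 86.7
```

```text
clk 4.40 pos [0.6104 0.2168 0.2893] az 86.8 w 0.0295 F [-2.7 -0.  12.2] | shift mm [-0.2 -0.9  4.3] turn 0.1 rows 0.1 tilt [ 0.003  0.003 -1.   ]
```

>>> {"name": "step_arm", "arguments": {"steps": [[[0,0,0],0,0.02],[[0,0,-0.006],0,0.02],[[0,0,-0.012],0,0.02],[[0,0,-0.018],0,0.02],[[0,0,-0.024],0,0.02]]}}

```text
clock: 4.82
position: [0.6103, 0.2168, 0.3137]
tcp_rot: [0.0, 0.727, 0.687, 0.002]
contact_force: [0.6, -0.4, -1.0]
width: 0.029
```

```bash
python3 go.py .6095 .2167 .400 86.7; python3 - <<'E'
from h import *
d=grab('scene'); b=(270,130,390,260)
cv2.imwrite('pics/a2.png',cv2.resize(d['pixels'][b[1]:b[3],b[0]:b[2]],None,fx=4.5,fy=4.5,interpolation=3))
E
```

```text
clk 4.82 pos [0.6103 0.2168 0.3137] az 86.8 w 0.0290 F [ 0.6 -0.4 -1. ] | shift mm [  0.1  -0.6 -86.3] turn 0.1 rows 2.1 tilt [ 0.003  0.003 -1.   ]
```

View pics/a2.png

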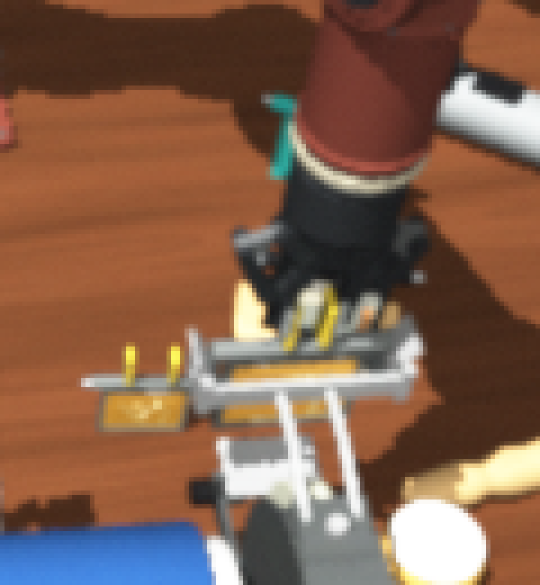

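Pinch holds: the tabs are together around (310,320) and the window is rising out of the bracket. I'll lift on and measure the tub.

>>> {"name": "step_arm", "arguments": {"steps": [[[0,0,-0.02],0,0.02],[[0,0,-0.05],0,0.02],[[0,0,-0.08],0,0.02],[[0,0,-0.11],0,0.02],[[0,-0.02,-0.125],0,0.02],[[0,-0.05,-0.125],0,0.02],[[0,-0.08,-0.125],0,0.02],[[0,-0.1,-0.125],0,0.02]]}}

```text
clock: 5.53
position: [0.5085, 0.2222, 0.4404]
tcp_rot: [0.0, 0.727, 0.687, 0.003]
contact_force: [-0.1, 0.7, -2.2]
width: 0.029
```

```bash
python3 - <<'E'
from h import *
np.set_printoptions(precision=4,suppress=True)
d=np.load('top0.npz'); P=cloud(d); hsv=cv2.cvtColor(d['pixels'],cv2.COLOR_BGR2HSV)
m=(hsv[...,0]>100)&(hsv[...,0]<125)&(hsv[...,1]>120)&(P[...,1]<-.15)&(P[...,0]<.56)
q=P[m&(P[...,2]>.062)&(P[...,2]<.09)]
r=cv2.minAreaRect(q[:,:2].astype(np.float32)*1000); print(len(q),r,cv2.boxPoints(r),np.median(q[:,2]))
f=P[m&(P[...,2]<.02)]; print('floor',np.median(f[:,2]))
k=(hsv[...,2]<70)&(hsv[...,1]<90)&(P[...,2]<.03)&(P[...,1]<-.2)&(P[...,1]>-.45)&(P[...,0]>.3)&(P[...,0]<.5)
print('disc',P[k].mean(0),k.sum())
d=np.load('scene0.npz'); P=cloud(d); hsv=cv2.cvtColor(d['pixels'],cv2.COLOR_BGR2HSV)
m=(hsv[...,0]>100)&(hsv[...,0]<125)&(hsv[...,1]>120)&(P[...,1]<-.15)&(P[...,0]<.56)
q=P[m&(P[...,2]>.062)&(P[...,2]<.09)]
print(cv2.minAreaRect(q[:,:2].astype(np.float32)*1000))
E
python3 go.py .5 .0 .44 86.7
```

```text
787 ((403.6490478515625, -322.9204406738281), (236.90377807617188, 198.03466796875), 77.73501586914062) [[ 281.7286 -417.6342]
 [ 475.2433 -459.7033]
 [ 525.5695 -228.2067]
 [ 332.0548 -186.1376]] 0.07382167398795343
floor 0.004423972423499092
disc [ 0.3889 -0.2877  0.0072] 696
((405.15087890625, -324.0005798339844), (235.23435974121094, 205.33645629882812), 77.5960922241211)
clk 5.53 pos [0.5085 0.2222 0.4404] az 86.8 w 0.0290 F [-0.1  0.7 -2.2] | shift mm [-222.4    3.9   -0.6] turn 0.1 rows 5.3 tilt [ 0.005  0.004 -1.   ]
```

>>> {"name": "step_arm", "arguments": {"steps": [[[-0.03,0,0],0,0.02],[[-0.065,0,0],6,0.02],[[-0.1,0,0],12,0.02],[[-0.14,0,0],18,0.02],[[-0.175,0,0],24,0.02],[[-0.21,0,0],30,0.02],[[-0.25,0.0,0],36,0.02],[[-0.28,0.0,0],42,0.02]]}}

```text
clock: 6.2
position: [0.4921, -0.061, 0.4397]
tcp_rot: [-0.001, 0.926, 0.378, 0.004]
contact_force: [-0.1, -0.7, -3.2]
width: 0.0291
```

```bash
python3 go.py .388 -.397 .38 -12.3
```

```text
clk 6.20 pos [ 0.4921 -0.061   0.4397] az 44.4 w 0.0291 F [-0.1 -0.7 -3.2] | shift mm [-309.8  167.3   57.6] turn 56.7 rows 8.6 tilt [ 0.006  0.004 -1.   ]
```

>>> {"name": "step_arm", "arguments": {"steps": [[[-0.03,0.015,0],6,0.02],[[-0.065,0.033,0],13,0.02],[[-0.1,0.05,0],20,0.02],[[-0.135,0.07,0],27,0.02],[[-0.17,0.09,0],34,0.02],[[-0.205,0.11,0.01],41,0.02],[[-0.24,0.13,0.02],48,0.02],[[-0.275,0.148,0.04],55,0.02]]}}

```text
clock: 6.87
position: [0.3991, -0.3596, 0.4005]
tcp_rot: [-0.002, 0.995, -0.096, 0.005]
contact_force: [0.9, -0.6, -2.2]
width: 0.029
```

```bash
python3 go.py .388 -.397 .20 -12.3
```

```text
clk 6.87 pos [ 0.3991 -0.3596  0.4005] az -11.0 w 0.0290 F [ 0.9 -0.6 -2.2] | shift mm [ -5.6  39.7 200.2] turn 1.3 rows 4.9 tilt [ 0.01   0.003 -1.   ]
```

>>> {"name": "step_arm", "arguments": {"steps": [[[-0.0055,0.04,0.03],1.3,0.02],[[-0.0055,0.04,0.07],1.3,0.02],[[-0.0055,0.04,0.11],1.3,0.02],[[-0.0055,0.04,0.15],1.3,0.02],[[-0.0055,0.04,0.19],1.3,0.02],[[-0.0055,0.04,0.22],1.3,0.02],[[-0.0055,0.04,0.23],1.3,0.02]]}}

```text
clock: 7.45
position: [0.3865, -0.3953, 0.166]
tcp_rot: [-0.003, 0.994, -0.107, 0.002]
contact_force: [0.0, 0.7, -1.8]
width: 0.0294
```

```bash
python3 go.py .388 -.397 .119 -12.3; python3 - <<'E'
from h import *
d=grab('scene'); b=(110,120,260,270)
cv2.imwrite('pics/a3.png',cv2.resize(d['pixels'][b[1]:b[3],b[0]:b[2]],None,fx=4,fy=4,interpolation=3))
E
```

```text
clk 7.45 pos [ 0.3865 -0.3953  0.166 ] az -12.3 w 0.0294 F [ 0.   0.7 -1.8] | shift mm [ 1.7  1.7 47. ] turn -0.0 rows 1.1 tilt [ 0.005  0.006 -1.   ]
```

View pics/a3.png

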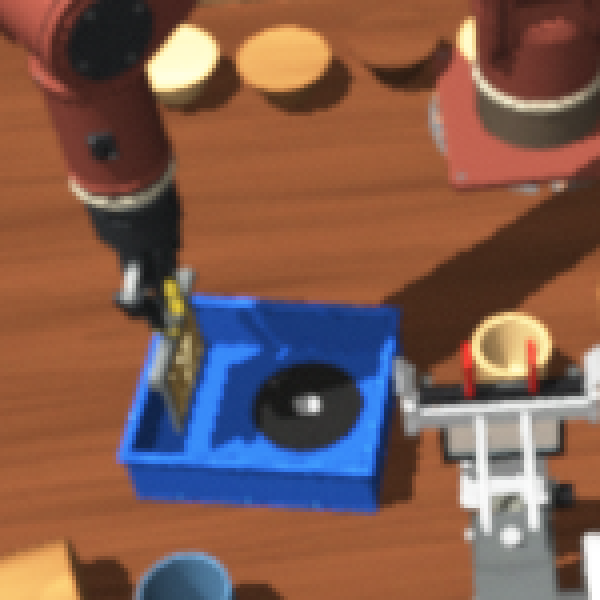

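The shield hangs inside the tub's left end at (180,380), clear of the disc. I'll lower it to touch, tilt it towards the disc and release.

>>> {"name": "step_arm", "arguments": {"steps": [[[0.0,0.001,0.02],0,0.02],[[0.0,0.001,0.035],0,0.02],[[0.0,0.001,0.044],0,0.02],[[0.0,0.001,0.048],0,0.02],[[0,0.001,0.049],0,0.02]], "newtons": 30}}

```text
clock: 7.92
position: [0.3879, -0.3974, 0.1195]
tcp_rot: [-0.002, 0.994, -0.107, 0.003]
contact_force: [-0.2, 1.6, 7.4]
width: 0.0291
```

```bash
python3 go.py .388 -.397 .119 -12.3
```

```text
clk 7.92 pos [ 0.3879 -0.3974  0.1195] az -12.3 w 0.0291 F [-0.2  1.6  7.4] | shift mm [ 0.1 -0.4  0.5] turn 0.0 rows 0.0 tilt [ 0.007  0.004 -1.   ]
```

Contact (7 N up). Tilt: the top goes to -tool y, slightly down.

>>> {"name": "step_arm", "arguments": {"steps": [[[0,-0.01,0.001],0,0.02],[[0,-0.02,0.002],0,0.02],[[0,-0.03,0.004],0,0.02],[[0,-0.04,0.007],0,0.02],[[0,-0.05,0.011],0,0.02],[[0,-0.05,0.011],0,0.02]]}}

```text
clock: 8.42
position: [0.401, -0.3475, 0.1126]
tcp_rot: [-0.003, 0.994, -0.106, 0.005]
contact_force: [-9.8, 7.4, 37.9]
width: 0.0291
```

```bash
python3 go.py .388 -.397 .119 -12.3; python3 - <<'E'
from h import *
d=grab('scene'); b=(110,120,260,270)
cv2.imwrite('pics/a4.png',cv2.resize(d['pixels'][b[1]:b[3],b[0]:b[2]],None,fx=4,fy=4,interpolation=3))
E
```

```text
clk 8.42 pos [ 0.401  -0.3475  0.1126] az -12.2 w 0.0291 F [-9.8  7.4 37.9] | shift mm [-2.2 51.1 -6.8] turn 0.1 rows 1.2 tilt [ 0.011  0.004 -1.   ]
```

View pics/a4.png

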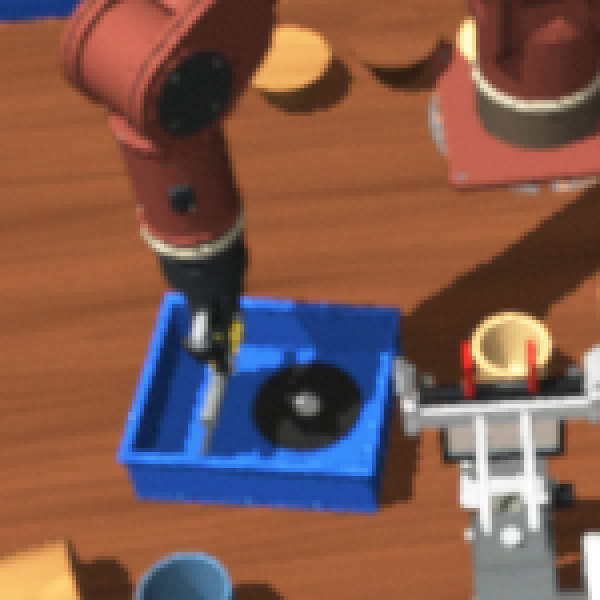

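>>> {"name": "step_arm", "arguments": {"steps": [[[0,0,-0.015],0,0.02],[[0,0.015,-0.025],0,0.02],[[0,0.03,-0.025],0,0.02],[[0,0.038,-0.015],0,0.02],[[0,0.038,-0.005],0,0.02],[[0,0.038,-0.003],0,0.02],[[0,0.038,-0.003],0,0.02]], "newtons": 50}}

```text
clock: 9.05
position: [0.3927, -0.3835, 0.1146]
tcp_rot: [-0.003, 0.994, -0.106, 0.004]
contact_force: [-0.3, -0.1, -2.0]
width: 0.0292
```

```bash
python3 go.py .388 -.397 .119 -12.3; python3 - <<'E'
from h import *
d=grab('scene'); b=(110,120,260,270)
cv2.imwrite('pics/a5.png',cv2.resize(d['pixels'][b[1]:b[3],b[0]:b[2]],None,fx=4,fy=4,interpolation=3))
E
```

```text
clk 9.05 pos [ 0.3927 -0.3835  0.1146] az -12.1 w 0.0292 F [-0.3 -0.1 -2. ] | shift mm [-1.8 14.2 -4.6] turn 0.2 rows 0.4 tilt [ 0.009  0.006 -1.   ]
```

View pics/a5.png

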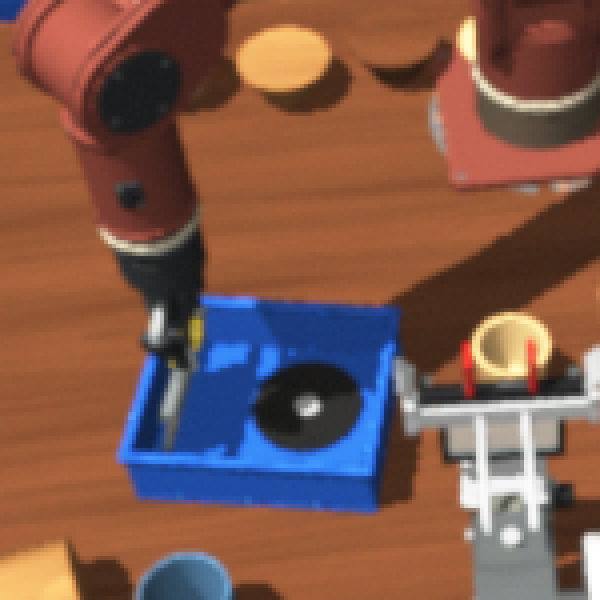

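Tilted and free of the floor, bottom near the left end. I'll release.

>>> {"name": "step_arm", "arguments": {"steps": [[[0,-0.004,0.002],0,0.02],[[0,-0.01,0.002],0,0.05],[[0,-0.014,0.002],0,0.0854],[[0,-0.014,0.002],0,0.0854],[[0,-0.014,0.0],0,0.0854],[[0,-0.014,0.0],0,0.0854]]}}

```text
clock: 9.6
position: [0.3963, -0.3704, 0.1159]
tcp_rot: [-0.003, 0.994, -0.105, 0.005]
contact_force: [-0.2, -0.1, 0.8]
width: 0.085
```

```bash
python3 go.py .388 -.397 .119 -12.3; python3 - <<'E'
from h import *
d=grab('scene'); b=(110,120,260,270)
cv2.imwrite('pics/a6.png',cv2.resize(d['pixels'][b[1]:b[3],b[0]:b[2]],None,fx=4,fy=4,interpolation=3))
E
```

```text
clk 9.60 pos [ 0.3963 -0.3704  0.1159] az -12.1 w 0.0850 F [-0.2 -0.1  0.8] | shift mm [-2.5 27.7 -3.3] turn 0.2 rows 0.7 tilt [ 0.011  0.005 -1.   ]
```

View pics/a6.png

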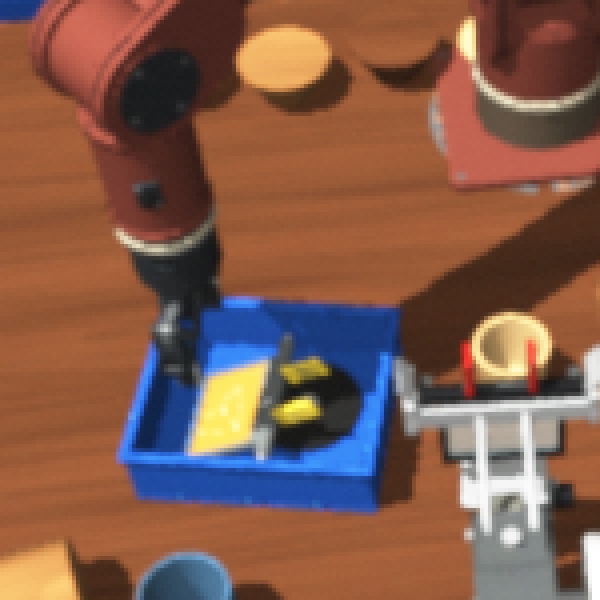

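The old shield lies flat in the tub at about (240,400). Now to the new one.

>>> {"name": "step_arm", "arguments": {"steps": [[[0,0,-0.04],0,0.0854],[[0,0,-0.08],0,0.0854],[[0,0,-0.12],0,0.0854],[[0,0,-0.16],-6,0.0854],[[0,-0.02,-0.2],-12,0.0854],[[0.01,-0.05,-0.23],-18,0.0854],[[0.01,-0.09,-0.24],-24,0.0854],[[0.02,-0.13,-0.24],-30,0.0854]]}}

```text
clock: 10.32
position: [0.439, -0.2526, 0.3607]
tcp_rot: [-0.0, 0.988, 0.156, 0.009]
contact_force: [1.1, -1.0, 0.2]
width: 0.0854
```

```bash
python3 go.py .5 .04 .36 60
```

```text
clk 10.32 pos [ 0.439  -0.2526  0.3607] az 17.9 w 0.0854 F [ 1.1 -1.   0.2] | shift mm [ 148.  -259.6    2.7] turn -42.1 rows 7.2 tilt [ 0.017  0.004 -1.   ]
```

>>> {"name": "step_arm", "arguments": {"steps": [[[0.02,-0.033,0],-7,0.0854],[[0.04,-0.07,0],-14,0.0854],[[0.06,-0.107,0],-21,0.0854],[[0.08,-0.143,0],-28,0.0854],[[0.1,-0.18,0],-35,0.0854],[[0.12,-0.21,0],-42,0.0854],[[0.148,-0.26,0],-42,0.0854],[[0.148,-0.26,0],-42,0.0854]]}}

```text
clock: 10.98
position: [0.5001, 0.0465, 0.3623]
tcp_rot: [0.002, 0.865, 0.502, 0.008]
contact_force: [0.5, -0.2, 0.3]
width: 0.0851
```

```bash
python3 go.py .43 .28 .36 70.8; cat > m3.py <<'E'
from h import *
import sys
d=grab('top'); np.savez('top1.npz',**d)
s=grab('scene'); np.savez('scene1.npz',**s)
b=(110,90,240,230)
cv2.imwrite('pics/'+sys.argv[1],np.hstack([cv2.resize(d['pixels'][90:230,110:240],None,fx=3,fy=3,interpolation=3),cv2.resize(s['pixels'][140:280,270:400],None,fx=3,fy=3,interpolation=3)]))
E
python3 m3.py b1.png
```

```text
clk 10.98 pos [0.5001 0.0465 0.3623] az 60.3 w 0.0851 F [ 0.5 -0.2  0.3] | shift mm [ 168.  -176.6    2.2] turn -10.5 rows 5.8 tilt [ 0.016  0.005 -1.   ]
```

View pics/b1.png

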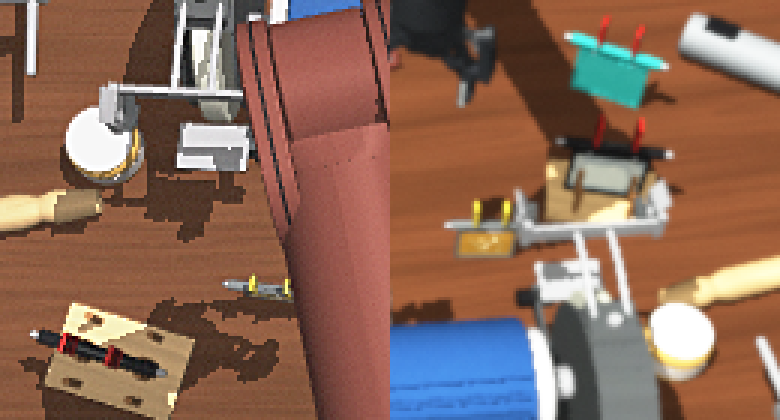

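```bash
python3 - <<'E'
from fit import *
import fit as F, m2
np.set_printoptions(precision=4,suppress=True)
t={k:v for k,v in np.load('top1.npz').items()}; s={k:v for k,v in np.load('scene1.npz').items()}
F.soft=lambda d,k: np.clip(((d['pixels'][...,2].astype(float)-d['pixels'][...,:2].max(-1))/(d['pixels'].max(-1)+1.)-.5)/.25,0,1)*(np.nan_to_num(cloud(d)[...,2],nan=1)>.1)
for z0 in(.109,.1125):
  for c in([t],[s],[t,s]): print(z0,*fit(c,'red',(.398,.341,-.335),z0,lo=.012))
# barrel axis: dark pixels in z range
for n,d in(('t',t),('s',s)):
    P=cloud(d); v=d['pixels'].max(-1)
    m=(abs(P[...,0]-.398)<.07)&(abs(P[...,1]-.341)<.09)&(P[...,2]>.1)&(P[...,2]<.135)
    q=P[m]; c=q[:,:2].mean(0); u,sv,vt=np.linalg.svd(q[:,:2]-c); a=vt[0]*np.sign(vt[0,1])
    e=(q[:,:2]-c)@a; print(n,len(q),c,np.degrees(np.arctan2(a[1],a[0])),'mid',c+a*(e.max()+e.min())/2,e.max()-e.min(),np.sort(q[:,2])[::-1][:3],np.percentile(q[:,2],90))
# pixel tips
def plane(d,u,v,z):
    K=d['mtx']; r=d['R'].T@np.array([(u-K[0,2])/K[0,0],(v-K[1,2])/K[1,1],1]); o=-d['R'].T@d['t']; return o+r*(z-o[2])/r[2]
for z0 in (.109,.1125):
  for nm,d,a,b in(('top',t,(121,201.3),(165,214.7)),('sc',s,(270+(557-390)/3,140+143/3),(270+(671-390)/3,140+155/3))):
    A,B=plane(d,*a,z0),plane(d,*b,z0); v=(A-B) if A[1]>B[1] else B-A
    print(nm,A,B,(A+B)/2,np.linalg.norm(v),np.degrees(np.arctan2(v[1],v[0])))
E
```

```text
0.109 [ 0.3966  0.3429 -0.3256] 28.15087340755656
0.109 [ 0.3988  0.3409 -0.373 ] 5.041681866775918
0.109 [ 0.3965  0.3424 -0.3522] 35.52077122833678
0.1125 [ 0.3965  0.3419 -0.3161] 28.108775792023962
0.1125 [ 0.4014  0.3397 -0.398 ] 5.009989021202467
0.1125 [ 0.3974  0.3413 -0.3537] 37.57139935310582
t 187 [0.3951 0.3394] 72.46031900649623 mid [0.3961 0.3426] 0.1509933939231996 [0.1349 0.1341 0.1301] 0.12052033886729306
s 156 [0.4011 0.3403] 72.08624228082701 mid [0.401  0.3399] 0.14934520227902137 [0.1349 0.1345 0.1344] 0.12068242789395144
top [0.4174 0.412  0.109 ] [0.3723 0.2701 0.109 ] [0.3948 0.341  0.109 ] 0.14892423838335345 72.39344193015985
sc [0.3794 0.2716 0.109 ] [0.4205 0.415  0.109 ] [0.4    0.3433 0.109 ] 0.14914447860165492 74.03332351244191
top [0.4169 0.4109 0.1125] [0.372  0.2693 0.1125] [0.3945 0.3401 0.1125] 0.14854641060907692 72.39344193015987
sc [0.3822 0.2702 0.1125] [0.4231 0.4132 0.1125] [0.4027 0.3417 0.1125] 0.14870323247624392 74.03332351244192
```

```bash
python3 go.py .3975 .3415 .26 72
```

```text
clk 11.08 pos [0.5001 0.0443 0.3622] az 60.2 w 0.0849 F [-0.7 -0.2 -0.6] | shift mm [ 205.9 -237.9  101.5] turn -11.8 rows 7.9 tilt [ 0.016  0.003 -1.   ]
```

>>> {"name": "step_arm", "arguments": {"steps": [[[0.03,-0.025,0],-6,0.0854],[[0.06,-0.05,0],-11.8,0.0854],[[0.09,-0.08,0.01],-11.8,0.0854],[[0.12,-0.11,0.02],-11.8,0.0854],[[0.15,-0.15,0.04],-11.8,0.0854],[[0.175,-0.18,0.06],-11.8,0.0854],[[0.195,-0.215,0.08],-11.8,0.0854],[[0.206,-0.238,0.1015],-11.8,0.0854]]}}

```text
clock: 11.75
position: [0.4029, 0.334, 0.2675]
tcp_rot: [0.003, 0.809, 0.587, 0.009]
contact_force: [1.3, -0.0, 0.1]
width: 0.085
```

```bash
python3 go.py .3975 .3415 .19 72
```

```text
clk 11.75 pos [0.4029 0.334  0.2675] az 71.9 w 0.0850 F [ 1.3 -0.   0.1] | shift mm [ 4.6 -8.6 77.4] turn -0.1 rows 1.9 tilt [ 0.018  0.005 -1.   ]
```

>>> {"name": "step_arm", "arguments": {"steps": [[[0.0046,-0.0086,0.02],0,0.0854],[[0.0046,-0.0086,0.05],0,0.0854],[[0.0046,-0.0086,0.077],0,0.0854],[[0.0046,-0.0086,0.077],0,0.0854],[[0.0046,-0.0086,0.077],0,0.0854]]}}

```text
clock: 12.17
position: [0.3979, 0.34, 0.1901]
tcp_rot: [0.004, 0.81, 0.586, 0.008]
contact_force: [0.4, -0.4, 0.7]
width: 0.0851
```

```bash
python3 go.py .3975 .3415 .131 72; python3 m3.py b2.png
```

```text
clk 12.17 pos [0.3979 0.34   0.1901] az 71.8 w 0.0851 F [ 0.4 -0.4  0.7] | shift mm [ 0.9 -1.7 59.1] turn -0.2 rows 1.4 tilt [ 0.017  0.003 -1.   ]
```

View pics/b2.png

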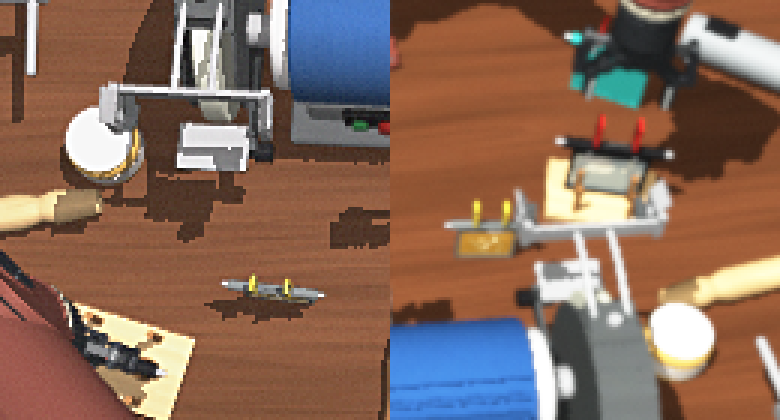

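>>> {"name": "step_arm", "arguments": {"steps": [[[0.0009,-0.0017,0.02],-0.2,0.0854],[[0.0009,-0.0017,0.04],-0.2,0.0854],[[0.0009,-0.0017,0.053],-0.2,0.0854],[[0.0009,-0.0017,0.057],-0.2,0.0854],[[0.0009,-0.0017,0.059],-0.2,0.0854],[[0.0009,-0.0017,0.059],-0.2,0.0854]]}}

```text
clock: 12.77
position: [0.3994, 0.3436, 0.1348]
tcp_rot: [0.003, 0.809, 0.588, 0.011]
contact_force: [-0.2, 0.5, 0.6]
width: 0.0856
```

```bash
python3 go.py .3975 .3415 .131 72; python3 m3.py b3.png
```

```text
clk 12.77 pos [0.3994 0.3436 0.1348] az 72.0 w 0.0856 F [-0.2  0.5  0.6] | shift mm [-2.6 -1.2  3.7] turn 0.0 rows 0.1 tilt [ 0.021  0.008 -1.   ]
```

View pics/b3.png

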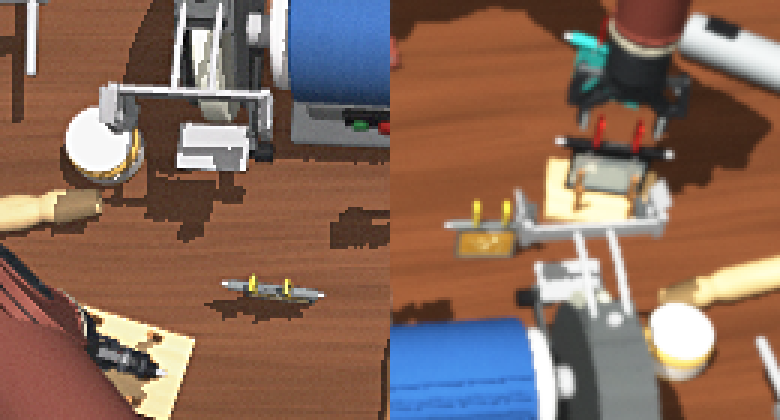

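```bash
python3 - <<'E'
from h import *
s=np.load('scene1.npz')
a=np.array([np.cos(np.radians(72)),np.sin(np.radians(72))])
for sg in(-1,1):
  for z in(.135,.148):
    p=np.array([.3994,.3436])+sg*.045*a; q=proj(s,[*p,z]); print(sg,z,(q-[270,140])*3+[390,0])
P=s['pixels'][168:200,320:372]; cv2.imwrite('pics/b4.png',cv2.resize(P,None,fx=14,fy=14,interpolation=0))
E
```

```text
-1 0.135 [583.01491247 131.2518239 ]
-1 0.148 [584.73430283 124.6954728 ]
1 0.135 [652.71503678 140.37428544]
1 0.148 [654.90490911 133.84303406]
```

View pics/b4.png

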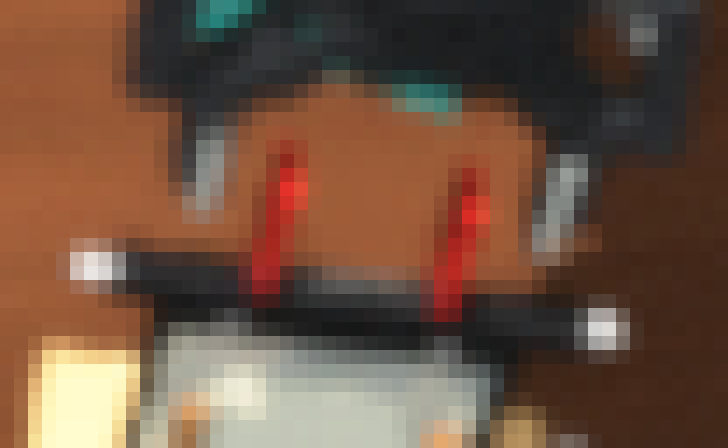

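The fingers (tips at (200,210) and (545,255)) evenly straddle the red tabs (285,220) and (460,245). I'll trim the position and pinch.

>>> {"name": "step_arm", "arguments": {"steps": [[[-0.0026,-0.0012,0.002],0,0.0854],[[-0.0026,-0.0012,0.0025],0,0.0854],[[-0.0026,-0.0012,0.0025],0,0.056],[[-0.0026,-0.0012,0.0025],0,0.045],[[-0.0026,-0.0012,0.0025],0,0.03],[[-0.0026,-0.0012,0.0025],0,0.02],[[-0.0026,-0.0012,0.0025],0,0.02],[[-0.0026,-0.0012,0.0025],0,0.02]], "newtons": 50}}

```text
clock: 13.53
position: [0.3988, 0.3436, 0.1346]
tcp_rot: [0.002, 0.809, 0.588, 0.013]
contact_force: [0.0, 1.8, 12.6]
width: 0.0287
```

```bash
python3 go.py .3975 .3415 .131 72
```

```text
clk 13.53 pos [0.3988 0.3436 0.1346] az 72.0 w 0.0287 F [ 0.   1.8 12.6] | shift mm [-2.5 -0.7  3.6] turn 0.0 rows 0.1 tilt [ 0.024  0.012 -1.   ]
```

```bash
python3 go.py .3988 .3436 .20 72;python3 go.py .3988 .3436 .40 72
```

```text
clk 13.53 pos [0.3988 0.3436 0.1346] az 72.0 w 0.0287 F [ 0.   1.8 12.6] | shift mm [  1.2   1.2 -65.3] turn 0.0 rows 1.6 tilt [ 0.024  0.012 -1.   ]
clk 13.53 pos [0.3988 0.3436 0.1346] az 72.0 w 0.0287 F [ 0.   1.8 12.6] | shift mm [   5.     5.1 -265.3] turn 0.0 rows 6.4 tilt [ 0.024  0.012 -1.   ]
```

>>> {"name": "step_arm", "arguments": {"steps": [[[0,0,-0.006],0,0.02],[[0.0004,0.0004,-0.02],0,0.02],[[0.0008,0.0008,-0.04],0,0.02],[[0.0012,0.0012,-0.065],0,0.02],[[0.0018,0.0018,-0.095],0,0.02],[[0.0025,0.0025,-0.13],0,0.02],[[0.003,0.003,-0.155],0,0.02],[[0.003,0.003,-0.155],0,0.02]]}}

```text
clock: 14.2
position: [0.4003, 0.3449, 0.2954]
tcp_rot: [0.001, 0.809, 0.588, 0.017]
contact_force: [0.5, 0.3, -1.1]
width: 0.0286
```

```bash
python3 go.py .3988 .3436 .44 86.7; python3 m3.py b5.png
```

```text
clk 14.20 pos [0.4003 0.3449 0.2954] az 72.0 w 0.0286 F [ 0.5  0.3 -1.1] | shift mm [   2.1    2.2 -144.6] turn -14.7 rows 3.5 tilt [ 0.029  0.018 -0.999]
```

View pics/b5.png

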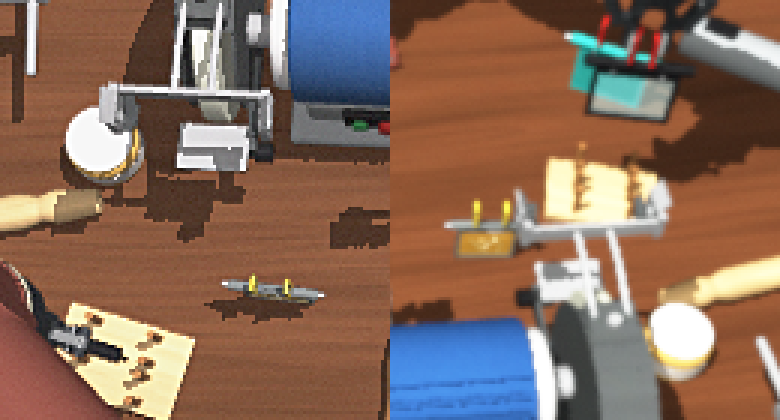

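```bash
python3 -c "
from h import *
s=status.get_state(); print(s['joint_positions'].round(3),s['joint_velocities'].round(3),s['joint_efforts'].round(1))"; python3 go.py .50 .30 .43 86.7
```

```text
[-1.     0.03   0.204  1.703  0.003  1.382  0.46 ] [-0.     0.023 -0.002  0.046 -0.001 -0.011 -0.   ] [  0.1 -45.6   0.4 -44.7   0.1  -0.   -0. ]
clk 14.30 pos [0.399  0.3437 0.2901] az 72.0 w 0.0284 F [ 0.2  0.4 -3. ] | shift mm [  -7.6  112.3 -137.9] turn -14.7 rows 4.3 tilt [ 0.025  0.013 -1.   ]
```

```bash
python3 - <<'E'
from h import *
np.set_printoptions(precision=4,suppress=True,linewidth=140)
a=np.array([np.cos(np.radians(86.7)),np.sin(np.radians(86.7))]); b=np.array([a[1],-a[0]]); c0=np.array([.6104,.2168])
for n in('top1','scene1'):
    d=np.load(n+'.npz'); P=cloud(d); q=P.reshape(-1,3)
    q=q[(q[:,2]>.262)&(q[:,2]<.34)]; r=q[:,:2]-c0; u=r@a; w=r@b
    m=(abs(u)<.1)&(abs(w)<.045); 
    H,ue,ze=np.histogram2d(u[m]*1000,w[m]*1000,bins=[np.arange(-96,97,4),np.arange(-44,45,8)])
    print(n); 
    for i in range(len(H)): 
        if H[i].sum(): print(ue[i],H[i].astype(int), q[m][(u[m]*1000>=ue[i])&(u[m]*1000<ue[i]+4)][:,2].max().round(3))
d=np.load('top1.npz'); cv2.imwrite('pics/b6.png',cv2.resize(d['pixels'][108:148,138:208],None,fx=11,fy=11,interpolation=0))
E
```

```text
top1
-84 [0 0 0 1 0 0 0 1 0 0 0] 0.301
-80 [0 0 0 7 5 4 6 5 1 0 0] 0.305
-76 [0 0 0 5 3 3 4 2 2 0 0] 0.296
-72 [0 0 0 4 2 4 4 2 2 0 0] 0.292
-68 [0 0 0 2 0 0 0 3 1 0 0] 0.282
-64 [0 0 0 2 4 0 3 5 3 0 0] 0.283
-60 [0 0 0 4 1 2 6 5 2 0 0] 0.282
-56 [0 0 0 0 1 0 0 3 2 0 0] 0.286
-52 [0 0 0 0 0 0 0 2 4 0 0] 0.281
-48 [0 0 0 0 0 0 0 3 2 0 0] 0.277
-44 [0 0 0 0 0 0 0 2 4 0 0] 0.282
-40 [0 0 0 0 0 0 0 3 2 0 0] 0.281
-36 [0 0 0 0 0 0 0 4 2 0 0] 0.282
-32 [0 0 0 0 0 0 0 2 3 0 0] 0.28
-28 [0 0 0 0 0 0 0 2 2 0 0] 0.279
-24 [0 0 0 0 0 0 0 2 3 3 3] 0.281
-20 [0 0 0 0 0 0 0 4 3 3 3] 0.281
-16 [0 0 0 0 0 0 0 2 2 2 2] 0.283
-12 [0 0 0 0 0 0 0 3 3 0 0] 0.284
-8 [0 0 0 0 0 0 0 3 1 0 0] 0.279
-4 [0 0 0 0 0 0 0 2 2 0 0] 0.282
0 [0 0 0 0 0 0 0 2 3 0 0] 0.281
4 [0 0 0 0 0 0 0 3 2 0 0] 0.282
8 [0 0 0 0 0 0 0 2 2 0 0] 0.281
12 [0 0 0 0 0 0 0 3 4 3 2] 0.283
16 [0 0 0 0 0 0 0 3 3 5 2] 0.285
20 [0 0 0 0 0 0 0 3 2 1 2] 0.281
24 [0 0 0 0 0 0 0 2 3 0 0] 0.279
28 [0 0 0 0 0 0 0 1 3 0 0] 0.282
32 [0 0 0 0 0 0 0 4 4 0 0] 0.281
36 [0 0 0 0 0 0 0 0 3 0 0] 0.281
40 [0 0 0 0 0 0 0 2 3 0 0] 0.279
44 [0 0 0 0 0 0 0 2 4 0 
[... 1019 characters left out ...]
 5 0 0] 0.282
0 [0 0 0 0 0 0 0 1 5 0 0] 0.282
4 [0 0 0 0 0 0 0 1 5 0 0] 0.281
8 [0 0 0 0 0 0 0 2 6 1 0] 0.283
12 [0 0 0 0 0 0 0 1 1 5 3] 0.279
16 [0 0 0 0 0 0 0 1 4 2 2] 0.279
20 [0 0 0 0 0 0 0 0 5 1 0] 0.281
24 [0 0 0 0 0 0 0 0 5 0 0] 0.281
28 [0 0 0 0 0 0 0 0 4 1 0] 0.283
32 [0 0 0 0 0 0 0 0 7 0 0] 0.283
36 [0 0 0 0 0 0 0 0 3 0 0] 0.284
40 [0 0 0 0 0 0 0 0 5 0 0] 0.277
44 [0 0 0 0 0 0 0 0 5 0 0] 0.28
48 [0 0 0 0 0 0 0 0 7 0 0] 0.281
52 [0 0 0 2 2 1 1 0 7 0 0] 0.284
56 [0 0 0 1 4 1 0 1 4 1 0] 0.28
60 [0 0 0 1 2 0 0 0 3 1 0] 0.285
64 [0 0 0 3 5 2 7 4 5 0 0] 0.29
68 [0 0 0 3 6 7 5 6 7 2 0] 0.296
72 [0 0 0 1 3 3 3 4 6 0 0] 0.301
76 [0 0 0 1 2 4 3 3 0 0 0] 0.303
80 [0 0 0 0 1 0 0 0 0 0 0] 0.297
```

View pics/b6.png

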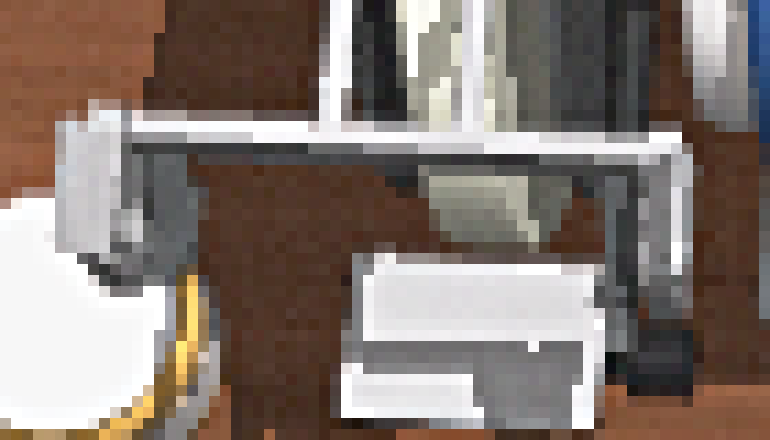

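The new shield is carried (pins drawn in). The bracket is empty, and its centre lies about 1.5 mm to -y of my old grip position. I'll move over the seat.

>>> {"name": "step_arm", "arguments": {"steps": [[[0,0.0,-0.03],0,0.02],[[0,0.02,-0.065],-4,0.02],[[0,0.05,-0.1],-8,0.02],[[-0.004,0.08,-0.13],-14.7,0.02],[[-0.0076,0.1123,-0.138],-14.7,0.02],[[-0.0076,0.1123,-0.138],-14.7,0.02],[[-0.0076,0.1123,-0.138],-14.7,0.02],[[-0.0076,0.1123,-0.138],-14.7,0.02]]}}

```text
clock: 14.97
position: [0.4995, 0.3001, 0.4279]
tcp_rot: [0.004, 0.727, 0.686, 0.012]
contact_force: [-0.8, 0.3, -2.7]
width: 0.0287
```

```bash
python3 go.py .6103 .2153 .43 86.7
```

```text
clk 14.97 pos [0.4995 0.3001 0.4279] az 86.7 w 0.0287 F [-0.8  0.3 -2.7] | shift mm [-78.3 115.5  -0.6] turn 0.0 rows 3.3 tilt [ 0.022  0.011 -1.   ]
```

>>> {"name": "step_arm", "arguments": {"steps": [[[-0.015,0.022,-0.012],0,0.02],[[-0.035,0.055,-0.012],0,0.02],[[-0.055,0.085,-0.012],0,0.02],[[-0.072,0.108,-0.012],0,0.02],[[-0.0783,0.1155,-0.012],0,0.02],[[-0.0783,0.1155,-0.012],0,0.02],[[-0.0783,0.1155,-0.012],0,0.02],[[-0.0783,0.1155,-0.012],0,0.02]]}}

```text
clock: 15.63
position: [0.6087, 0.2171, 0.4408]
tcp_rot: [0.003, 0.726, 0.687, 0.011]
contact_force: [-0.1, -0.1, -2.0]
width: 0.0283
```

```bash
python3 go.py .6103 .2153 .335 86.7; python3 m3.py b7.png
```

```text
clk 15.63 pos [0.6087 0.2171 0.4408] az 86.9 w 0.0283 F [-0.1 -0.1 -2. ] | shift mm [ -3.   -0.4 105.8] turn 0.2 rows 2.5 tilt [ 0.02   0.012 -1.   ]
```

View pics/b7.png

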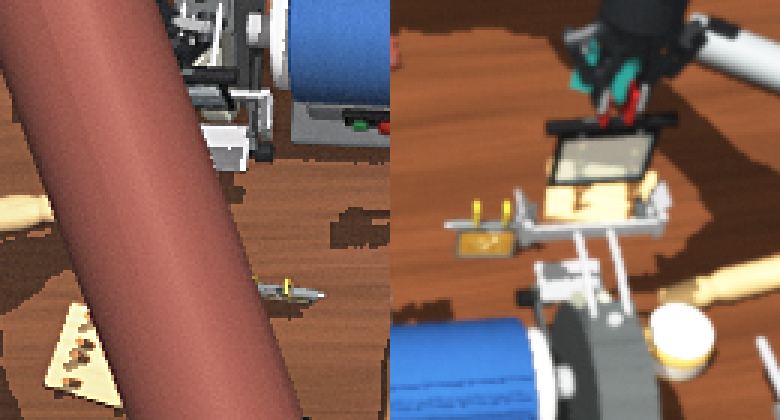

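```bash
python3 - <<'E'
from h import *
np.set_printoptions(precision=4,suppress=True)
d=np.load('scene1.npz'); P=cloud(d); q=P.reshape(-1,3)
c=np.array([.6087,.2171]); m=(abs(q[:,0]-c[0])<.05)&(abs(q[:,1]-c[1])<.1)&(q[:,2]>.413)&(q[:,2]<.437)
q=q[m]; a=np.array([np.cos(np.radians(86.9)),np.sin(np.radians(86.9))]); u=(q[:,:2]-c)@a; w=(q[:,:2]-c)@[a[1],-a[0]]
print(len(q),u.min(),u.max(),np.polyfit(u,w,1),np.polyfit(u,q[:,2],1))
for lo in np.arange(-.08,.08,.02):
    k=(u>=lo)&(u<lo+.02)
    if k.any(): print(lo,k.sum(),q[k][:,2].max(),np.median(q[k][:,2]),np.median(w[k]))
E
```

```text
230 -0.0687755211481416 0.061956745597808706 [0.0049 0.0026] [0.0031 0.4209]
-0.08 17 0.42425601684639397 0.41923074673570226 0.001565629757144316
-0.06 33 0.42566630758301527 0.4212248723417801 0.002694260771610895
-0.039999999999999994 34 0.42415604474047963 0.41951242795799026 0.003717004127276328
-0.01999999999999999 33 0.4366143661510406 0.4218289309579318 0.005077433232843952
1.3877787807814457e-17 40 0.4367494988885662 0.42258406168303214 0.004758543623464349
0.020000000000000018 36 0.42503591164748306 0.42043242066019215 0.0031343926424993573
0.04000000000000002 32 0.4238158018215646 0.420629893972037 0.003188803347415469
0.06000000000000001 5 0.4257513206699659 0.42128054428898665 0.0011709153402001146
```

>>> {"name": "step_arm", "arguments": {"steps": [[[-0.0005,-0.001,0.025],-0.2,0.02],[[-0.001,-0.0005,0.05],-0.2,0.02],[[-0.0013,-0.0004,0.075],-0.2,0.02],[[-0.0013,-0.0004,0.095],-0.2,0.02],[[-0.0013,-0.0004,0.095],-0.2,0.02],[[-0.0013,-0.0004,0.095],-0.2,0.02]]}}

```text
clock: 16.23
position: [0.6093, 0.2178, 0.3462]
tcp_rot: [0.002, 0.724, 0.689, 0.011]
contact_force: [0.4, -0.6, -0.6]
width: 0.0287
```

```bash
python3 go.py .6103 .217 .289 86.7; python3 - <<'E'
from h import *
np.set_printoptions(precision=4,suppress=True)
d=grab('scene'); P=cloud(d); q=P.reshape(-1,3); s=status.get_state(); z=s['position'][2]-.02
cv2.imwrite('pics/b8.png',cv2.resize(d['pixels'][165:235,300:370],None,fx=8,fy=8,interpolation=3))
c=s['position'][:2]; m=(abs(q[:,0]-c[0])<.04)&(abs(q[:,1]-c[1])<.1)&(q[:,2]>z-.01)&(q[:,2]<z+.015)
q=q[m]; a=np.array([np.cos(np.radians(86.7)),np.sin(np.radians(86.7))]); u=(q[:,:2]-c)@a; w=(q[:,:2]-c)@[a[1],-a[0]]
print(len(q),u.min(),u.max(),np.polyfit(u,w,1),np.polyfit(u,q[:,2],1))
E
```

```text
clk 16.23 pos [0.6093 0.2178 0.3462] az 87.2 w 0.0287 F [ 0.4 -0.6 -0.6] | shift mm [-1.5 -0.1 57.2] turn 0.5 rows 1.4 tilt [ 0.02   0.012 -1.   ]
204 -0.07009050316212076 0.06427591385268196 [0.0002 0.0012] [0.0198 0.3261]
```

View pics/b8.png

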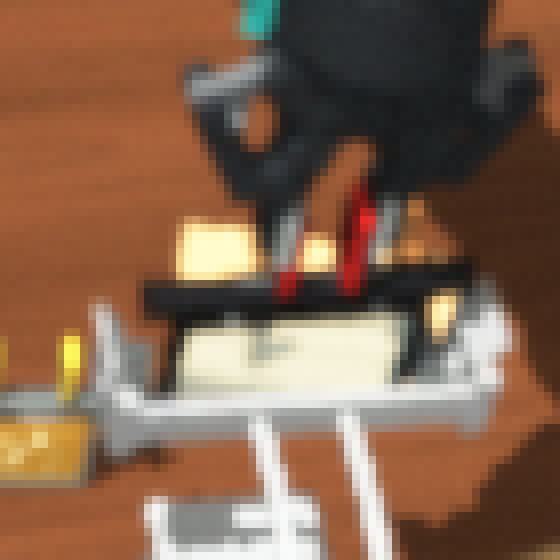

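>>> {"name": "step_arm", "arguments": {"steps": [[[-0.0005,0,0.012],0.5,0.02],[[-0.0008,0,0.024],0.5,0.02],[[-0.001,0,0.034],0.5,0.02],[[-0.0012,0,0.04],0.5,0.02],[[-0.0012,0,0.04],0.5,0.02]]}}

```text
clock: 16.7
position: [0.6102, 0.2168, 0.3055]
tcp_rot: [0.002, 0.728, 0.686, 0.011]
contact_force: [0.4, -0.1, -2.5]
width: 0.0288
```

```bash
python3 go.py .6103 .217 .289 86.7; python3 - <<'E'
from h import *
d=grab('scene')
cv2.imwrite('pics/b9.png',cv2.resize(d['pixels'][165:235,300:370],None,fx=8,fy=8,interpolation=3))
E
```

```text
clk 16.70 pos [0.6102 0.2168 0.3055] az 86.6 w 0.0288 F [ 0.4 -0.1 -2.5] | shift mm [ 0.  -0.2 16.5] turn -0.1 rows 0.4 tilt [ 0.019  0.012 -1.   ]
```

View pics/b9.png

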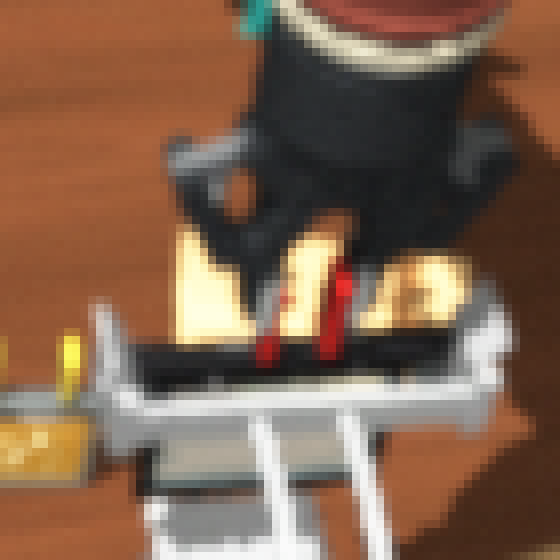

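The barrel is between the lugs with no contact force. I'll go on down to the seats.

>>> {"name": "step_arm", "arguments": {"steps": [[[0,0,0.005],0,0.02],[[0,0,0.01],0,0.02],[[0,0,0.013],0,0.02],[[0,0,0.015],0,0.02],[[0,0,0.015],0,0.02]]}}

```text
clock: 17.17
position: [0.6116, 0.2171, 0.2953]
tcp_rot: [0.003, 0.728, 0.686, 0.014]
contact_force: [-4.5, -0.7, 18.3]
width: 0.0284
```

```bash
python3 go.py .6103 .217 .289 86.7
```

```text
clk 17.17 pos [0.6116 0.2171 0.2953] az 86.6 w 0.0284 F [-4.5 -0.7 18.3] | shift mm [-0.3 -1.5  6.3] turn -0.1 rows 0.2 tilt [ 0.025  0.014 -1.   ]
```

```bash
cat > m4.py <<'E'
from h import *
import sys
np.set_printoptions(precision=4,suppress=True)
d=grab('scene'); P=cloud(d)
cv2.imwrite('pics/'+sys.argv[1],cv2.resize(d['pixels'][175:245,295:375],None,fx=9,fy=9,interpolation=3))
c=np.array([.6103,.217]); a=np.array([np.cos(np.radians(86.7)),np.sin(np.radians(86.7))])
q=P.reshape(-1,3); v=d['pixels'].max(-1).reshape(-1)
m=(abs(q[:,0]-c[0])<.03)&(abs(q[:,1]-c[1])<.075)&(q[:,2]>.26)&(q[:,2]<.292)&(v<70)
q=q[m]; u=(q[:,:2]-c)@a; w=(q[:,:2]-c)@[a[1],-a[0]]
print(len(q),u.min(),u.max(),np.polyfit(u,w,1),np.polyfit(u,q[:,2],1))
for lo in np.arange(-.075,.075,.015):
    k=(u>=lo)&(u<lo+.015)
    if k.any(): print(lo.round(3),k.sum(),'zmax',np.percentile(q[k][:,2],80),'w',np.median(w[k]))
E
python3 m4.py b10.png
```

```text
113 -0.06303917590294403 0.0665899446868297 [-0.0132  0.0032] [-0.0053  0.275 ]
-0.075 3 zmax 0.277113721656603 w 0.0018396719803150695
-0.06 17 zmax 0.2775917744538509 w 0.002243681325046327
-0.045 15 zmax 0.27668765629114583 w 0.0038365439286310054
-0.03 10 zmax 0.27752887877265353 w 0.00477794194543967
-0.015 7 zmax 0.27824159633871137 w 0.005752265785457751
0.0 9 zmax 0.27552582555764576 w 0.004349578018299891
0.015 13 zmax 0.27866593899961833 w 0.0057558771185400315
0.03 13 zmax 0.2769370266239562 w 0.003388803112673851
0.045 19 zmax 0.2777954745134636 w 0.0030047298217856276
0.06 7 zmax 0.27684910709459987 w 0.0030851866689659904
```

View pics/b10.png

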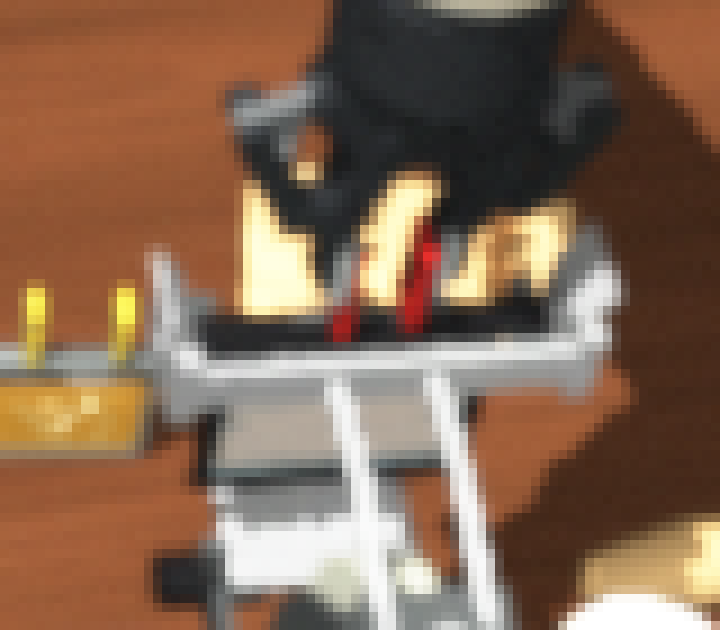

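The barrel is at seat height (top 0.277–0.278, so axis about 0.270), level and centred between the lugs. I'll release gently.

>>> {"name": "step_arm", "arguments": {"steps": [[[0,0,0.001],0,0.034],[[0,0,0.001],0,0.042],[[0,0,0.001],0,0.05],[[0,0,0.001],0,0.058],[[0,0,0.0],0,0.066],[[0,0,0],0,0.076],[[0,0,0],0,0.0854],[[0,0,0],0,0.0854]]}}

```text
clock: 17.88
position: [0.6118, 0.2171, 0.2955]
tcp_rot: [0.003, 0.728, 0.686, 0.014]
contact_force: [-0.1, 0.3, -0.2]
width: 0.085
```

```bash
python3 go.py .6103 .217 .40 86.7; python3 m4.py b11.png
```

```text
clk 17.88 pos [0.6118 0.2171 0.2955] az 86.6 w 0.0850 F [-0.1  0.3 -0.2] | shift mm [   1.4    1.  -104.5] turn -0.1 rows 2.5 tilt [ 0.025  0.014 -1.   ]
110 -0.06365839291762837 0.063202144521401 [-0.0087  0.0031] [-0.0049  0.2749]
-0.075 5 zmax 0.27794548166471467 w 0.000593279431219524
-0.06 18 zmax 0.27751487963933746 w 0.0025789742664682988
-0.045 12 zmax 0.27703934665434815 w 0.0042267249882953
-0.03 9 zmax 0.27708055878962456 w 0.0047732079070149265
-0.015 12 zmax 0.2771271705173403 w 0.004516761687445674
0.0 12 zmax 0.2771089607113615 w 0.003658360810042209
0.015 5 zmax 0.2741728090934863 w 0.007074777072473797
0.03 13 zmax 0.27684603503671584 w 0.0043403956002599125
0.045 21 zmax 0.2794220471078656 w 0.003743042372387905
0.06 3 zmax 0.2733465733217679 w 0.0004143406805051931
```

View pics/b11.png

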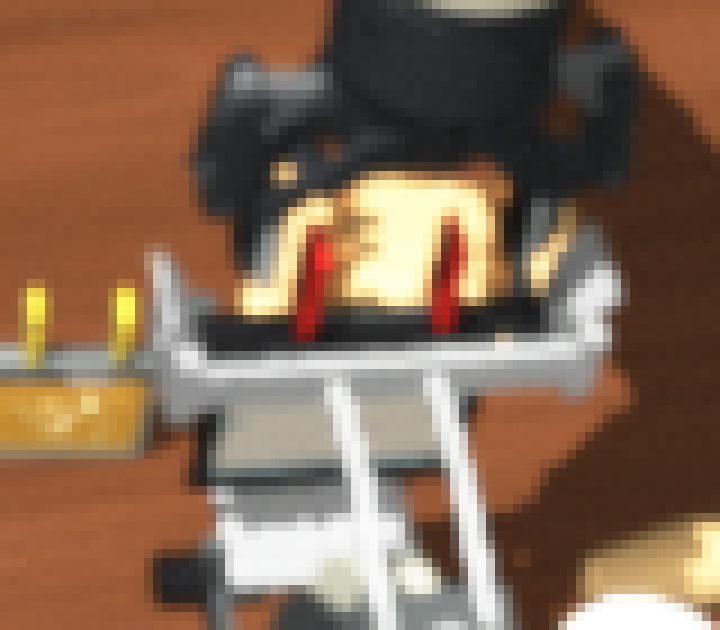

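The tabs have sprung out at (312,285) and (447,275), about the rest spacing. I'll retreat straight up.

>>> {"name": "step_arm", "arguments": {"steps": [[[0.0,0,-0.01],0,0.0854],[[0.0005,0,-0.03],0,0.0854],[[0.001,0.0005,-0.06],0,0.0854],[[0.0014,0.001,-0.1],0,0.0854],[[0.0014,-0.03,-0.13],0,0.0854],[[0.03,-0.06,-0.14],0,0.0854],[[0.06,-0.09,-0.14],0,0.0854],[[0.09,-0.12,-0.14],0,0.0854]]}}

```text
clock: 18.6
position: [0.4953, 0.3097, 0.4365]
tcp_rot: [0.003, 0.728, 0.685, 0.016]
contact_force: [0.5, 0.1, -0.4]
width: 0.0858
```

>>> {"name": "step_arm", "arguments": {"steps": [[[0.03,-0.03,0],0,0.0854],[[0.06,-0.06,0],0,0.0854],[[0.09,-0.09,0],0,0.0854],[[0.12,-0.1,0],0,0.0854],[[0.15,-0.11,0],0,0.0854],[[0.15,-0.11,0],0,0.0854],[[0.15,-0.11,0],0,0.0854]]}}

```text
clock: 19.18
position: [0.3934, 0.4679, 0.4362]
tcp_rot: [0.003, 0.727, 0.686, 0.016]
contact_force: [1.2, -0.4, -0.4]
width: 0.0858
```

```bash
cat > m5.py <<'E'
from fit import *
import fit as F
np.set_printoptions(precision=4,suppress=True)
t=grab('top'); s=grab('scene'); np.savez('top2.npz',**t); np.savez('scene2.npz',**s)
cv2.imwrite('pics/e1.png',np.hstack([cv2.resize(t['pixels'][100:160,130:210],None,fx=4.8,fy=4.8,interpolation=3),cv2.resize(s['pixels'][185:245,295:375],None,fx=4.8,fy=4.8,interpolation=3)]))
cv2.imwrite('pics/e2.png',t['pixels']);cv2.imwrite('pics/e3.png',s['pixels'])
F.soft=lambda d,k: np.clip(((d['pixels'][...,2].astype(float)-d['pixels'][...,:2].max(-1))/(d['pixels'].max(-1)+1.)-.5)/.25,0,1)*(np.nan_to_num(cloud(d)[...,2],nan=1)>.27)
for p in((.61,.216,-.058),(.59,-.112,-.058)):
  for c in([t],[s]):
    print(p[1],*fit(c,'red',p,.27,lo=.014), [ (g,round(fit(c,'red',p,.27,lo=.014,gap=g)[1],2)) for g in(.022,.025,.028)])
E
python3 m5.py; python3 go.py .4 .4 .4 86
```

```text
0.216 [ 0.6084  0.2147 -0.012 ] 22.05523312112443 [(0.022, np.float64(56.2)), (0.025, np.float64(34.82)), (0.028, np.float64(22.06))]
0.216 [ 0.6173  0.2119 -0.2348] 21.863101448701766 [(0.022, np.float64(46.79)), (0.025, np.float64(21.54)), (0.028, np.float64(21.86))]
-0.112 [ 0.5886 -0.1118 -0.1478] 12.303064616917183 [(0.022, np.float64(44.24)), (0.025, np.float64(36.72)), (0.028, np.float64(12.3))]
-0.112 [ 0.5918 -0.1132 -0.0551] 12.312631111350075 [(0.022, np.float64(49.96)), (0.025, np.float64(29.73)), (0.028, np.float64(12.31))]
clk 19.28 pos [0.3954 0.4654 0.437 ] az 86.5 w 0.0856 F [-0.3  0.  -0.2] | shift mm [-65.7   7.7  36. ] turn 0.5 rows 1.8 tilt [ 0.029  0.017 -0.999]
```

View pics/e1.png

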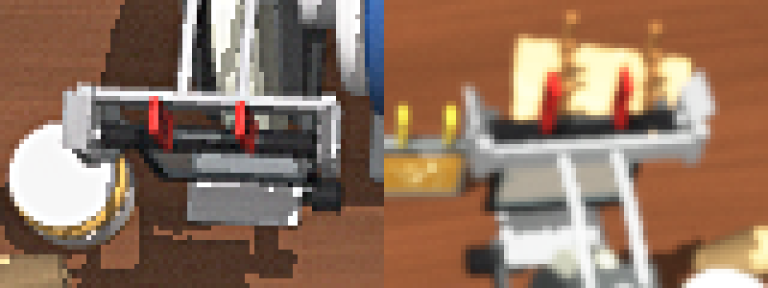

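View pics/e2.png

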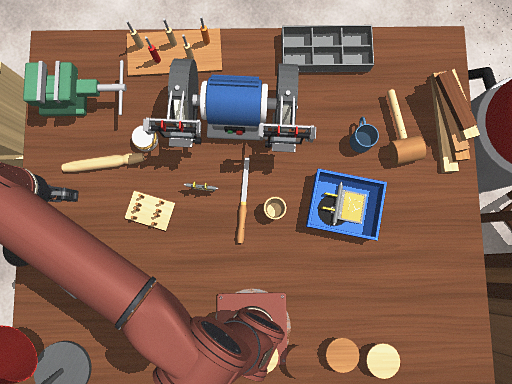

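View pics/e3.png

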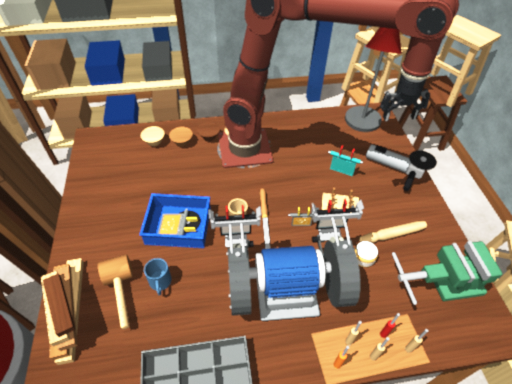

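The new shield hangs with its tabs at rest spacing, but the window looks slightly swung. I'll let time pass and measure the hang angle and tab spacing.

>>> {"name": "step_arm", "arguments": {"steps": [[[0,0,0],0,0.0854],[[0,0,0],0,0.0854],[[0,0,0],0,0.0854],[[0,0,0],0,0.0854],[[0,0,0],0,0.0854],[[0,0,0],0,0.0854],[[0,0,0],0,0.0854],[[0,0,0],0,0.0854]]}}

```text
clock: 19.95
position: [0.3953, 0.4654, 0.437]
tcp_rot: [0.004, 0.729, 0.685, 0.016]
contact_force: [-0.2, -0.5, 1.2]
width: 0.0852
```

```bash
cat > m6.py <<'E'
from h import *
np.set_printoptions(precision=4,suppress=True)
def red(d):
    p=d['pixels'].astype(float); return ((p[...,2]-p[...,:2].max(-1))/(p.max(-1)+1))>.55
def yel(d):
    p=d['pixels'].astype(float); return (p[...,1]-p[...,0])/(p.max(-1)+1)>.4
a=np.array([np.cos(np.radians(86.7)),np.sin(np.radians(86.7))]); b=np.array([a[1],-a[0]])
L=[('now',imaging.get_image('top'),imaging.get_image('scene'))]+[('e',dict(np.load('top2.npz')),dict(np.load('scene2.npz'))),('old',dict(np.load('top0.npz')),dict(np.load('scene0.npz')))]
for nm,t,s in L:
  for cn,d in(('top',t),('scene',s)):
    P=cloud(d)
    for lab,c,mk in((('new',(.61,.215),yel if nm=='old' else red)),('fix',(.59,-.112),red)):
        q=P[mk(d)]; r=q[:,:2]-c; u=r@a; w=r@b; k=(abs(u)<.05)&(abs(w)<.05)&(q[:,2]>.278)&(q[:,2]<.33)
        u,w,z=u[k]*1000,w[k]*1000,q[k][:,2]*1000
        o=[]
        for sg in(1,-1):
            j=u*sg>0; o+= [np.median(u[j]).round(1), np.polyfit(z[j],w[j],1)[0].round(2), w[j].mean().round(1),z[j].max().round(0),j.sum()]
        print(nm,cn,lab,o,'sep',(o[0]-o[5]).round(1),'mid',((o[0]+o[5])/2).round(1))
cv2.imwrite('pics/e4.png',cv2.resize(L[0][1]['pixels'][100:160,130:330],None,fx=4,fy=4,interpolation=0))
E
python3 m6.py
```

```text
now top new [np.float64(22.9), np.float64(0.04), np.float64(-3.4), np.float64(324.0), np.int64(36), np.float64(-27.0), np.float64(0.05), np.float64(-3.9), np.float64(326.0), np.int64(30)] sep 49.9 mid -2.1
now top fix [np.float64(25.9), np.float64(0.25), np.float64(-3.7), np.float64(324.0), np.int64(22), np.float64(-24.0), np.float64(0.24), np.float64(-5.2), np.float64(323.0), np.int64(23)] sep 49.9 mid 0.9
now scene new [np.float64(21.3), np.float64(-0.09), np.float64(7.1), np.float64(326.0), np.int64(28), np.float64(-28.4), np.float64(-0.13), np.float64(6.5), np.float64(324.0), np.int64(27)] sep 49.7 mid -3.5
now scene fix [np.float64(24.3), np.float64(-0.2), np.float64(7.1), np.float64(323.0), np.int64(18), np.float64(-26.8), np.float64(-0.28), np.float64(4.7), np.float64(323.0), np.int64(31)] sep 51.1 mid -1.2
e top new [np.float64(22.7), np.float64(0.06), np.float64(-3.2), np.float64(325.0), np.int64(39), np.float64(-27.1), np.float64(0.07), np.float64(-4.0), np.float64(325.0), np.int64(31)] sep 49.8 mid -2.2
e top fix [np.float64(25.8), np.float64(0.33), np.float64(-3.9), np.fl
[... 668 characters left out ...]
oat64(0.06), np.float64(-2.8), np.float64(324.0), np.int64(33)] sep 49.6 mid 0.5
old top fix [np.float64(26.1), np.float64(0.27), np.float64(-3.9), np.float64(326.0), np.int64(21), np.float64(-24.0), np.float64(0.29), np.float64(-4.8), np.float64(324.0), np.int64(25)] sep 50.1 mid 1.1
old scene new [np.float64(23.8), np.float64(-0.07), np.float64(4.0), np.float64(325.0), np.int64(36), np.float64(-26.5), np.float64(-0.2), np.float64(4.5), np.float64(324.0), np.int64(33)] sep 50.3 mid -1.3
old scene fix [np.float64(25.2), np.float64(-0.11), np.float64(7.2), np.float64(324.0), np.int64(20), np.float64(-26.7), np.float64(-0.24), np.float64(5.0), np.float64(323.0), np.int64(32)] sep 51.9 mid -0.8
```

View pics/e4.png

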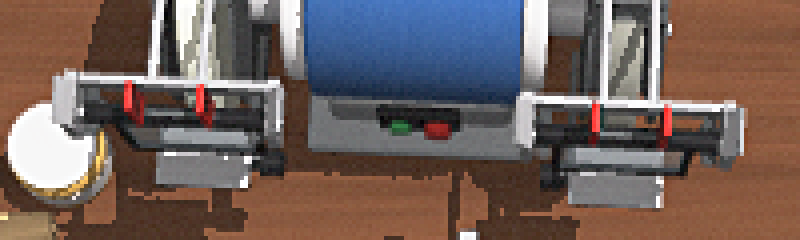

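```bash
python3 - <<'E'
from h import *
t=grab('top'); o=np.load('top0.npz')
d=(cv2.absdiff(t['pixels'],o['pixels']).max(-1)>60).astype(np.uint8); d=cv2.morphologyEx(d,cv2.MORPH_OPEN,np.ones((2,2)))
k,l,st,c=cv2.connectedComponentsWithStats(d)
print([(s[:4].tolist(),int(s[4])) for s in st[1:] if s[4]>15])
cv2.imwrite('pics/f1.png',np.hstack([cv2.resize(i[180:240,110:230],None,fx=3.2,fy=3.2,interpolation=0) for i in(o['pixels'],t['pixels'])]))
print(status.get_state()['clock'])
E
```

```text
[([160, 121, 13, 11], 68), ([177, 122, 19, 15], 150), ([151, 127, 7, 4], 26), ([171, 133, 5, 4], 16), ([0, 170, 23, 15], 165), ([37, 175, 43, 27], 532), ([322, 184, 45, 42], 1015), ([0, 189, 91, 109], 2930), ([121, 201, 44, 23], 470), ([102, 254, 42, 31], 548), ([0, 269, 36, 59], 953), ([48, 279, 10, 9], 41), ([141, 278, 17, 18], 115), ([123, 309, 10, 11], 60), ([219, 311, 13, 3], 36), ([242, 316, 8, 5], 21), ([272, 319, 9, 7], 33), ([239, 321, 15, 8], 49), ([130, 322, 73, 29], 1139), ([70, 324, 14, 19], 122), ([91, 327, 49, 48], 1118), ([270, 327, 10, 4], 31), ([20, 328, 22, 13], 139), ([281, 330, 4, 6], 18), ([198, 335, 14, 10], 73), ([219, 337, 22, 18], 206), ([77, 344, 15, 31], 86), ([69, 346, 10, 18], 71), ([159, 346, 8, 3], 16), ([46, 351, 15, 7], 39), ([193, 354, 8, 4], 16), ([179, 357, 12, 2], 24), ([255, 356, 20, 17], 106), ([142, 358, 10, 14], 69), ([154, 367, 20, 17], 161), ([246, 374, 7, 3], 17)]
20.1
```

View pics/f1.png

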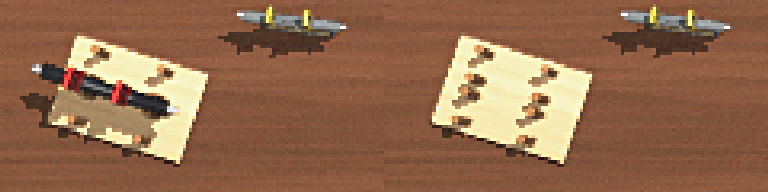

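The stand and the small shield have not moved. The only changes are the swapped shields, the tub contents, and the arm and its shadow. I'll hand in.

```bash
python3 -c "
from h import *
print(env.close_job())"
```

```text
the job is handed in; nothing more can be done
None
```

The old shield is in the blue tub and the new one hangs in the left hinge; I handed the job in at about 20 s on the clock (limit 70 s).

I pinched the yellow-tab shield on the left wheel, lifted it out and laid it in the tub, where it lies partly on the black disc. I then took the black, red-tab shield from the stand by its tabs, lowered it into the same seats and let go.

- **Pins home:** the new shield's tabs are 49–50 mm apart, the rest spacing, so I take both pins as fully out. The pin tips inside the lugs were not visible.
- **Hang:** the barrel lay level at seat height when I let go, and the shield was still in two pictures about 0.7 s apart. The gripper is well clear of everything.
- **Position:** it sits about 2–3 mm further to -y than the old shield did, about the limit of the lugs' end play (2.5 mm each way).
- **Rest of the bench:** the right-hand shield, the stand and the small yellow shield are where they were, and the before/after picture shows no change at the other items in view. The turquoise shield is hidden by the arm in the last top picture, but it showed in its usual place in the last scene picture.
- **Disagreements:** the final tab-outline fit to the scene camera was poor, giving a yaw well off the hinge line. The tab spacing, measured from depth, agreed in both cameras.
- **Forces:** while I was tilting the old shield onto the tub floor, the wrist force briefly read about 40 N, through the held shield and well below the 120 N limit.

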